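Clear the trowel out of the tumbler and put its lid on

TASK

Someone left the trowel in the drinking tumbler: draw it out without tipping or dragging the tumbler, and stand it in the empty terracotta pot, blade down. Then put the lid on the tumbler so that it sits fully home. Set both down rather than dropping them, keep tumbler and pot standing where they are, and leave the succulent, the jar and the fan alone.

Things in the scene. Friction and masses are not known exactly. Their poses are not given: they have to be found in the camera images.
- tumbler: Plain stainless steel tumbler, loose (about 300 g), open top, 112 mm high, outer diameter 60 mm at the foot and 76 mm at the rim, wall 3 mm (inner diameter 70 mm at the rim, 54 mm at the floor), floor 5 mm thick. Origin: centre of its underside; z up its axis.
- trowel: Green plastic hand trowel, loose (about 90 g), 225 mm long: flat blade 3 mm thick, 100 mm long, 38 mm wide narrowing to 18 mm at the tip; round handle 25 mm in diameter, 125 mm long. Starts blade down in the tumbler, leaning about 21 degrees against the rim in any direction, flat face towards the lean. Origin: a mere reference point beside the blade; use the trowel points.
- trowel_tip (a point): Tip of the trowel's blade, on the trowel's axis. The line from here to trowel_grip is the trowel's axis.
- trowel_grip (a point): Good gripping point on the axis of the trowel's handle, 190 mm from the tip and 35 mm below the handle's end (the handle there is 25 mm in diameter).
- pot: Empty terracotta pot, loose (about 650 g), 118 mm high, outer diameter 74 mm at the foot and 98 mm at the rim, wall 6 mm (inner diameter about 86 mm at the rim, 62 mm at the floor), floor 8 mm thick. Origin: centre of its underside; z up.
- lid: The tumbler's black plastic lid (60 g), lying right way up on the table: disc 82 mm across, 6 mm thick; under it a plug 60 mm across, 8 mm deep, that goes loosely into the tumbler (5 mm play all round); on top a round knob 24 mm across, 34 mm tall; 48 mm high over all. Origin: centre of the plug's underside, z up. Fully home, its origin is 104 mm above the tumbler's underside, disc resting on the rim.
- lid_knob (a point): Centre of the lid's knob, on the lid's axis, 34 mm above the plug's underside (20 mm above the disc, 14 mm below the knob's top).
- succulent: White ceramic pot with a small succulent, 84 mm in diameter, about 105 mm high, loose; a bystander. Origin: centre of its underside.
- jar: Empty clear glass jar, 72 mm in diameter, 85 mm high, loose; a bystander. Origin: centre of its underside.
- fan: Small desk fan, loose: aluminium base 110 x 130 mm with a toggle switch, round guard 170 mm across centred 190 mm up (275 mm high over all); a bystander. Origin: centre of its underside.
Mind the look-alikes: they are no part of the job. What is meant by the trowel is not black or red, and is the smaller of those in its own colour.

How it is judged:
On the way, in this order (a step that is already met when the one before it is completed fails the run):
1. the trowel is drawn clear of the tumbler (z of trowel_tip in the frame of tumbler above 0.114 m and angle between tumbler's own z axis and vertical below 0.15 rad), for 0.1 s.
2. the trowel stands in the pot, blade down, let go (horizontal distance between trowel_tip and pot below 0.042 m and z of trowel_tip in the frame of pot below 0.025 m and z of trowel_grip in the frame of pot above 0.12 m and contact force between the fingers and trowel below 0.05 N and linear speed of trowel below 0.03 m/s), for 0.2 s.
At the end, for the whole second after the job is handed in: The trowel stands handle up in the pot, tip within 42 mm of its axis and 25 mm of its underside; the lid is home on the tumbler (within 9 mm of its axis, height -4 to +3 mm, level with the rim within 0.06 rad); tumbler and pot upright within 0.08 rad; all let go and at rest (all of step 2 and horizontal distance between lid_knob and tumbler below 0.009 m and z of lid_knob in the frame of tumbler between 0.134 and 0.141 m and angle between the z axis of lid_knob and the z axis of tumbler, either way round below 0.06 rad and angle between each of tumbler, pot's own z axis and vertical below 0.08 rad and contact force between the fingers and lid below 0.05 N and linear speed of each of lid, tumbler, pot below 0.03 m/s); the robot touches nothing.
It fails at once if the tumbler or the pot is tipped (more than 0.3 rad) (angle between any of tumbler, pot's own z axis and vertical above 0.3 rad).
It fails at once if the tumbler or the pot is dragged (more than 50 mm) (distance of any of tumbler, pot from where it was at the start of the episode above 0.05 m).
It fails at once if the trowel is dropped (let go with its tip over 45 mm above the table) (height (world z) of trowel_tip above 0.045 m and contact force between the fingers and trowel below 0.05 N).
It fails at once if the lid is dropped (let go over 18 mm above its seat) (height (world z) of lid_knob above 0.156 m and contact force between the fingers and lid below 0.05 N).
It fails at once if a bystander is disturbed (moved more than 30 mm) (distance of any of succulent, jar, fan from where it was at the start of the episode above 0.03 m).
It also fails if it takes over 69 s, if anything falls off the work surface, if the arm or the gripper's body presses on something with over 40 N, if the wrist force passes 120 N, or if a joint passes its speed limit or range.

ROBOT

A 7-joint arm with a two-finger parallel gripper is mounted at the origin on the work surface. World frame = base frame: x ahead of the robot, y to its left, z up, the work surface at z = 0. Lengths are in m, angles in rad, forces in N, time in s.
With the tool pointing down it reaches from about 0.4 to 0.85 m from the base axis. Payload 10.4 kg.
Tool frame: the origin (TCP) lies midway between the tips of the shut fingers; the grasp point (between the pads) lies 19 mm behind it; x points along the fingers, y is the direction in which the jaws open and shut, and the axes are right-handed (so a half turn about x gives the same grasp; the last joint's range is limited). The gripper opens to 87 mm and grips with 3 to 60 N. Pads are 19 mm wide; open, the fingers measure 117 mm over their backs; the gripper's body (75 mm by 190 mm) begins 51 mm behind the grasp point.
Start: joints at [-1.25, 0.332, -0.065, 1.46, 0.022, 1.35, -0.088], TCP at [0.211, 0.588, 0.2] pointing down, gripper open.
Joint ranges: [-2.6, 2.6], [-0.5, 2.12], [-1.47, 1.34], [0.16, 2.42], [-1.27, 4.41], [0.06, 2.06], [-2.6, 2.6]. Speed limits (rad/s): [2.22, 2.22, 2.79, 2.79, 3.14, 3.14, 3.14].

INTERFACE

Orientations are given as a unit quaternion [x, y, z, w].
In Python, from bench import r gives the robot as it stands.
- The arm moves only by the shell command python3 -m jog 'ROWS' [OPENING] [FORCE]. ROWS is JSON, a list of rows, each an object with "slide": the shift along the tool's x, y, z in cm, a list of three; "roll": the turn about the tool's x in degrees. A call has 1 to 5 rows; each row is the pose to reach, as a shift and turn from the pose measured when the call began, along the tool's axes at that moment; what a row does not reach only later rows make up. A row lasts 1/12 s, in which the tool goes at most 41.7 mm and 7.16 degrees, less where a joint would pass 70% of its speed; a pose out of reach is approached as far as the arm can. A call with a gripper value outside its range is refused whole. OPENING is the closure, from 0 (fully open) to 1 (shut), set as the call begins (- or left out, the last holds). The fingers move at their own pace and stop on an object; FORCE is the grip in N (left out, the last holds). Time passes only in rows, so rows that repeat a pose let the fingers close. It gives the time, the measured TCP pose, the force and the opening at its end, in the units of the state.
- r.read_state(): the state, without advancing time (a new reading comes with each control period).
- r.camera(name): name is "side" or "top" or "wrist"; returns the picture (384x512x3 uint8, red, green, blue); there is no depth.
- r.camera_info(name): a dict with "intrinsics" (3x3 intrinsics, pixels), "R" (3x3) and "t" (3): a world point X has camera coordinates R X + t; the wrist camera has in their place "hand_eye" (4x4, takes a point from camera to tool coordinates, whose origin is the TCP and whose axes are the tool frame's). Camera axes: x right, y down, z forward; pixel columns grow to the right and rows downward; lengths in m; the calibration is good to about 2 mm. A picture is of the moment at which its call begins: read the wrist's pose just before it. camera_info takes no time and is no camera call.
- r.close_job(): hands the job in, once; it reports no verdict.
The state is a dict: "time": time; "joint_positions": joint angles; "joint_vel": joint speeds; "joint_torque": joint torques, N m; "ee_pos": TCP position; "eef_rot": TCP orientation; "ft_force": force on the tool from outside, world axes, zero at the start; "torque": the same for the moment, N m; "width": finger opening in m.
Only numpy, scipy, OpenCV 4.12 (cv2) and the standard library are available. Lean on these libraries where they do the work, as an engineer would, in place of code of your own. Each camera call takes 0.05 s, during which the arm holds its last target.

## Working session

There is one attempt and no reset: what is moved stays moved. The work goes in short steps, Python scripts to look and compute and a shell command to move; the robot and the scene stay as the last step left them, time stands still between calls to the robot, and variables do not carry over. Pictures are saved under pics/ and viewed, and the job is handed in when it is done.

```bash
ls; mkdir -p pics; python3 - <<'E'
from bench import r
import cv2,json
s=r.read_state()
print(s)
for n in("side","top","wrist"):
    im=r.camera(n); cv2.imwrite(f"pics/{n}0.png",im[:,:,::-1]); print(n,r.camera_info(n))
E
```

```text
pics
{'time': 0.0, 'joint_positions': array([-1.24962582,  0.33290363, -0.06470984,  1.46093968,  0.02161994,
        1.34993237, -0.08844372]), 'joint_vel': array([ 0.00044184,  0.00162446,  0.0009093 ,  0.00104997,  0.00030029,
        0.00035044, -0.00124197]), 'joint_torque': array([ 4.61619402e-05, -6.23254037e+01,  2.49362929e-02, -3.89912724e+01,
       -6.11480442e-02,  3.96235823e-02,  1.60998993e-04]), 'ee_pos': array([0.21051304, 0.58802084, 0.19953496]), 'eef_rot': array([ 0.12038972,  0.69675205, -0.12143413,  0.69663236]), 'ft_force': array([0.03237914, 0.481853  , 0.7135409 ]), 'torque': array([-0.00846815, -0.01276428,  0.04195416]), 'width': 0.0870993077342066}
side {'intrinsics': array([[476.35891083,   0.        , 253.0044069 ],
       [  0.        , 476.35891083, 184.48914435],
       [  0.        ,   0.        ,   1.        ]]), 'R': array([[-0.96152087,  0.27463808, -0.00717949],
       [ 0.2139231 ,  0.73204656, -0.64679575],
       [-0.17237902, -0.62344347, -0.76262947]]), 't': array([0.48122201, 0.07365924, 1.65105395])}
top {'intrinsics': array([[474.660526
[... 206 characters left out ...]
   [-9.80806677e-01, -2.84657664e-02, -1.92893656e-01],
       [ 1.92827448e-01,  5.07891760e-03, -9.81219537e-01]]), 't': array([-0.15314813,  0.49675171,  1.84322767])}
wrist {'intrinsics': array([[298.37493294,   0.        , 257.19649906],
       [  0.        , 298.37493294, 190.75761344],
       [  0.        ,   0.        ,   1.        ]]), 'hand_eye': array([[ 1.26939129e-03, -2.72178789e-01,  9.62245860e-01,
        -1.84663773e-01],
       [ 9.99999177e-01,  5.23298870e-04, -1.17117614e-03,
         5.16811214e-04],
       [-1.84772867e-04,  9.62246555e-01,  2.72179229e-01,
        -7.37174665e-02],
       [ 0.00000000e+00,  0.00000000e+00,  0.00000000e+00,
         1.00000000e+00]])}
```

View pics/side0.png

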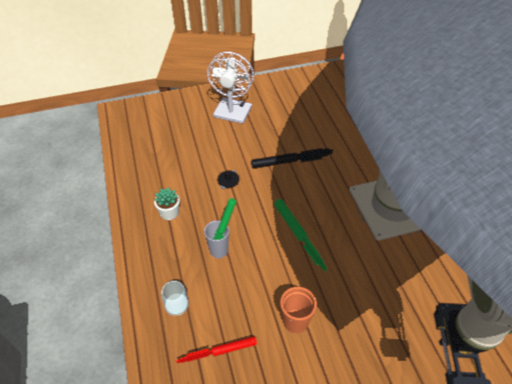

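View pics/top0.png

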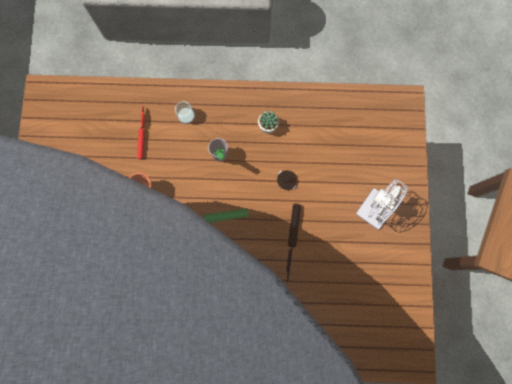

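View pics/wrist0.png

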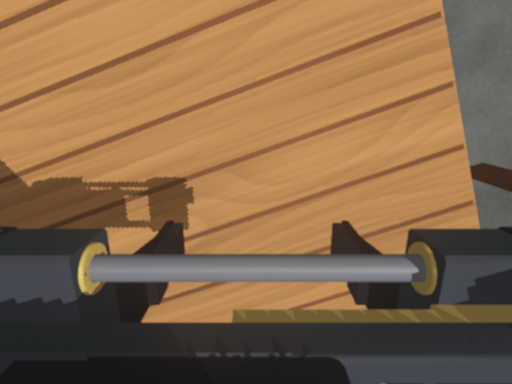

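The side view shows the tumbler at about (217,240) with the green trowel's handle going up to (232,202). The pot is at (297,308) and the lid at (228,179). The top view is partly blocked by the arm cover, but the tumbler (219,150) and lid (288,180) are visible. Next I'll zoom in.

```bash
python3 - <<'E'
import cv2
import numpy as np
a=cv2.imread("pics/side0.png");b=cv2.imread("pics/top0.png")
c1=cv2.resize(a[160:340,150:330],None,fx=4.4/1.5,fy=4.4/1.5,interpolation=cv2.INTER_CUBIC)
cv2.imwrite("pics/side0z.png",cv2.resize(a[190:265,195:245],None,fx=8,fy=8,interpolation=cv2.INTER_CUBIC))
cv2.imwrite("pics/side0p.png",cv2.resize(a[280:340,270:330],None,fx=8,fy=8,interpolation=cv2.INTER_CUBIC))
cv2.imwrite("pics/top0z.png",cv2.resize(b[130:200,195:295],None,fx=8,fy=8,interpolation=cv2.INTER_CUBIC))
E
```

```text
(no output)
```

View pics/side0z.png

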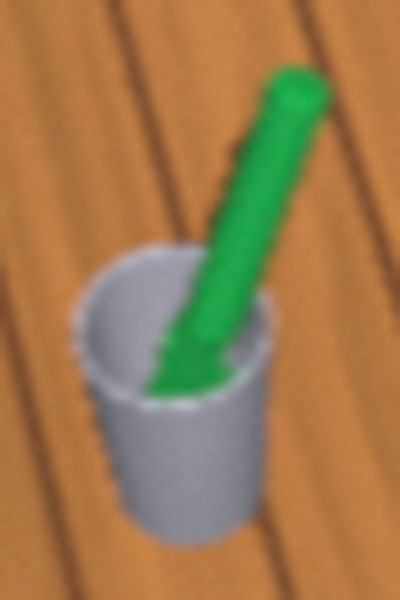

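View pics/side0p.png

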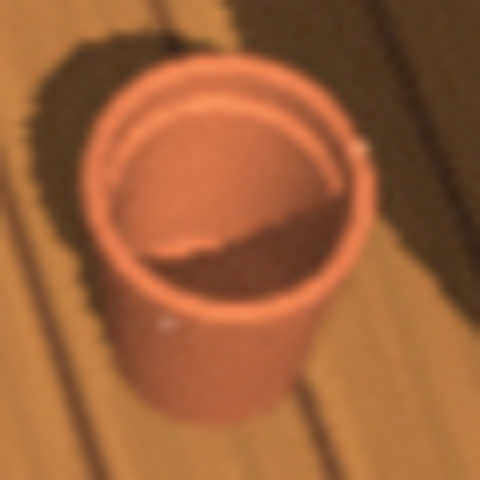

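View pics/top0z.png

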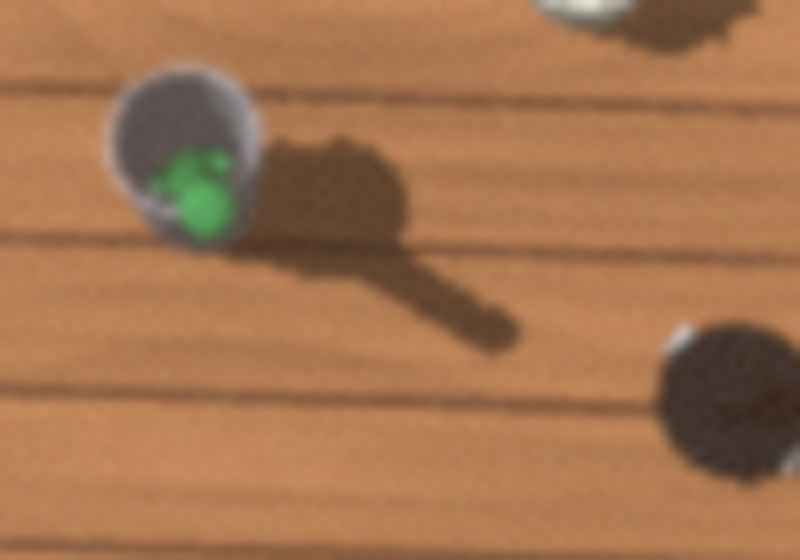

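```bash
cat > h.py <<'E'
import numpy as np, cv2
from bench import r
from scipy.spatial.transform import Rotation as Rn
def ray(n,px,st=None):
    c=r.camera_info(n); K=c["intrinsics"]; d=np.linalg.inv(K)@np.array([px[0],px[1],1.])
    if n=="wrist":
        T=c["hand_eye"]; Rt=Rn.from_quat(st["eef_rot"]).as_matrix()
        o=Rt@T[:3,3]+st["ee_pos"]; d=Rt@T[:3,:3]@d
    else:
        R,t=c["R"],c["t"]; o=-R.T@t; d=R.T@d
    return o,d/np.linalg.norm(d)
def plane(n,px,z,st=None):
    o,d=ray(n,px,st); return o+d*(z-o[2])/d[2]
def tri(r1,r2):
    (a,u),(b,v)=r1,r2
    s=np.linalg.lstsq(np.c_[u,-v],b-a,rcond=None)[0]
    p,q=a+u*s[0],b+v*s[1]; return (p+q)/2,np.linalg.norm(p-q)
def proj(n,X,st=None):
    c=r.camera_info(n)
    if n=="wrist":
        T=c["hand_eye"]; Rt=Rn.from_quat(st["eef_rot"]).as_matrix()
        x=T[:3,:3].T@(Rt.T@(np.array(X)-st["ee_pos"])-T[:3,3])
    else: x=c["R"]@np.array(X)+c["t"]
    p=c["intrinsics"]@x; return p[:2]/p[2]
def togo(tgt,st=None):
    "world target -> slide cm in tool axes"
    st=st or r.read_state()
    return Rn.from_quat(st["eef_rot"]).inv().apply(np.array(tgt)-st["ee_pos"])*100
E
python3 - <<'E'
from h import *
np.set_printoptions(precision=4,suppress=True)
a=cv2.imread("pics/side0.png");b=cv2.imread("pics/top0.png")
for nm,im in(("side",a),("top",b)):
    hsv=cv2.cvtColor(im,cv2.COLOR_BGR2HSV)
    m=cv2.inRange(hsv,(50,100,40),(75,255,255))
    n,l,s,c=cv2.connectedComponentsWithStats(m)
    for i in range(1,n):
        if s[i,4]>15: print(nm,"green",s[i],c[i])
    m=cv2.inRange(hsv,(0,0,0),(180,255,60)) 
    n,l,s,c=cv2.connectedComponentsWithStats(m)
    for i in range(1,n):
        if 100<s[i,4]<1500: print(nm,"dark",s[i],c[i])
print("tum",plane("side",(216.6,229.9),.112),plane("top",(217.5,147.1),.112))
print("pot",plane("side",(298.25,302.9),.118))
H,e=tri(ray("side",(231.9,201.1)),ray("top",(220.2,155.8))); print("handle end",H,e)
cv2.imwrite("pics/side0l.png",cv2.resize(a[160:200,205:255],None,fx=8,fy=8,interpolation=cv2.INTER_CUBIC))
cv2.imwrite("pics/top0l.png",cv2.resize(b[160:200,265:315],None,fx=8,fy=8,interpolation=cv2.INTER_CUBIC))
print(Rn.from_quat(r.read_state()["eef_rot"]).as_matrix())
E
```

```text
side green [156 189  15  16  65] [163.2769 197.3077]
side green [214 199  22  41 314] [224.7548 219.1943]
side green [275 199  51  72 707] [298.901  232.1386]
side dark [252 148  81  20 696] [294.9555 157.    ]
side dark [218 171  20  17 255] [227.9725 178.7882]
side dark [472 282  20  31 341] [481.0499 298.6598]
side dark [ 434  304   51   80 1255] [452.2   333.459]
top green [215 149   9  10  49] [219.3673 153.3673]
top dark [288 207  12  40 230] [293.6043 231.    ]
tum [0.6174 0.0074 0.112 ] [0.6215 0.0061 0.112 ]
pot [0.4599 0.3073 0.118 ]
handle end [ 0.5611 -0.0132  0.2094] 0.0026350832482545583
[[-0.0003  0.3371  0.9415]
 [-0.001   0.9415 -0.3371]
 [-1.     -0.001   0.    ]]
```

View pics/side0l.png

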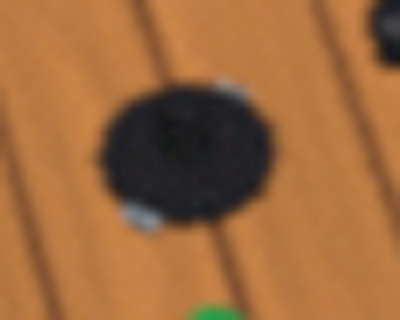

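View pics/top0l.png

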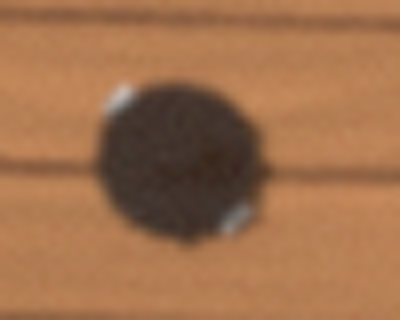

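```bash
python3 - <<'E'
from h import *
np.set_printoptions(precision=4,suppress=True)
print("lid",plane("side",(227.8,178.7),.011),plane("top",(287.4,179.6),.011))
H=np.array([.5611,-.0132,.2094])
o,d=ray("side",(220.8,231.8))
w=o-H;bq=d@w;c=w@w-.125**2;disc=bq*bq-c;print(disc)
for s in(-1,1):
    p=o+d*(-bq+s*np.sqrt(max(disc,0)));u=(H-p)/np.linalg.norm(H-p);print(p,u,np.degrees(np.arccos(u[2])),"tip",H-.225*u)
for n,px,z in(("side",(175,310),.04),("side",(167,205),.05),("side",(233,112),0.0)):print(px,plane(n,px,z))
g=[.62,.007];h=H[:2]-g;print(np.degrees(np.arctan2(h[1],h[0])))
print(togo([.60,-.0,.34]),togo([.50,.1,.34]))
E
```

```text
lid [ 0.5178 -0.2708  0.011 ] [ 0.5205 -0.2755  0.011 ]
0.006525955480658485
[0.6186 0.0965 0.2263] [-0.4598 -0.8777 -0.1351] 97.76500932778795 tip [0.6646 0.1843 0.2398]
[0.6048 0.0052 0.0937] [-0.3493 -0.1471  0.9254] 22.27269245193527 tip [0.6397 0.0199 0.0012]
(175, 310) [0.788 0.195 0.04 ]
(167, 205) [ 0.7482 -0.1812  0.05  ]
(233, 112) [ 0.4068 -0.6297  0.    ]
-161.07038177611255
[-13.9799 -42.2612  56.4913] [-13.9866 -36.2171  43.7059]
```

```bash
python3 -c "
from h import *
print(togo([.573,-.008,.30]))"
```

```text
[ -9.97824146 -43.92033672  54.21884211]
```

```bash
python3 -m jog '[{"slide":[-3,-2.5,3]},{"slide":[-6,-5,6]},{"slide":[-8,-7.5,9]},{"slide":[-10,-10,12]},{"slide":[-10,-12.5,15]}]' 0 ; python3 -m jog '[{"slide":[0,-2.5,3]},{"slide":[0,-5,6]},{"slide":[0,-7.5,9]},{"slide":[0,-10,12]},{"slide":[0,-12.5,15]}]'; python3 -c "
from h import *
print(togo([.573,-.008,.30]))"
```

```text
[ -9.97824146 -43.92033672  54.21884211]invalid input at $[0]: expected keys slide, roll
invalid input at $[0]: expected keys slide, roll
```

```bash
python3 -m jog '[{"slide":[-3,-2.5,3],"roll":-3},{"slide":[-6,-5,6],"roll":-6},{"slide":[-8,-7.5,9],"roll":-9},{"slide":[-10,-10,12],"roll":-12},{"slide":[-10,-12.5,15],"roll":-15}]' 0 ; python3 -c "
from h import *
print(r.read_state()['time'],togo([.573,-.008,.30]),r.read_state()['eef_rot'],r.read_state()['joint_positions'])"
```

```text
time: 0.57
ee_pos: [0.3026, 0.4325, 0.3003]
eef_rot: [0.028, 0.706, -0.027, 0.707]
ft_force: [1.7, -0.5, 1.4]
width: 0.087
0.5667 [-4.13624877e-02 -4.18038785e+01  3.03941232e+01] [ 0.02844355  0.70619487 -0.02677107  0.70693923] [-1.04663143e+00  8.00258742e-02 -1.25157614e-04  1.55404349e+00
 -1.61728715e-04  1.50494003e+00  4.45945404e-01]
```

```bash
python3 -m jog '[{"slide":[0,-3.2,2.3],"roll":-5},{"slide":[0,-6.4,4.6],"roll":-10},{"slide":[0,-9.6,7],"roll":-15},{"slide":[0,-12.8,9.3],"roll":-20},{"slide":[0,-16,11.6],"roll":-25}]' 0 ; python3 -c "
from h import *
R=Rn.from_quat(r.read_state()['eef_rot']).as_matrix()
print(togo([.573,-.008,.30]),np.degrees(np.arctan2(R[1,1],R[0,1])),r.read_state()['joint_positions'])"
```

```text
time: 0.98
ee_pos: [0.4063, 0.2619, 0.3]
eef_rot: [-0.127, 0.695, 0.128, 0.696]
ft_force: [0.8, 0.3, 0.2]
width: 0.087
[ -0.049812   -31.14468151   6.01473172] 110.76455345093702 [-0.84241705 -0.02819831  0.17290192  1.66479269  0.00355419  1.50212346
  1.26338814]
```

```bash
python3 -m jog '[{"slide":[0,-4,0.8],"roll":-1},{"slide":[0,-8,1.6],"roll":-1},{"slide":[0,-12,2.3],"roll":-1},{"slide":[0,-15.9,3.1],"roll":-1},{"slide":[0,-19,3.7],"roll":-1}]' 0 ; python3 -m jog '[{"slide":[0,-4,0.8],"roll":0},{"slide":[0,-8,1.6],"roll":0},{"slide":[0,-12,2.3],"roll":0},{"slide":[0,-12.1,2.3],"roll":0},{"slide":[0,-12.1,2.3],"roll":0}]' 0 ;python3 - <<'E'
from h import *
R=Rn.from_quat(r.read_state()['eef_rot']).as_matrix()
print(togo([.573,-.008,.30]),np.degrees(np.arctan2(R[1,1],R[0,1])),r.read_state()['joint_positions'])
for n in ("wrist","side","top"):cv2.imwrite(f"pics/{n}1.png",r.camera(n)[:,:,::-1])
print(r.read_state()['time'])
E
```

```text
time: 1.4
ee_pos: [0.5093, 0.094, 0.2998]
eef_rot: [-0.132, 0.694, 0.133, 0.695]
ft_force: [0.5, -0.4, -0.6]
width: 0.0872
time: 1.82
ee_pos: [0.5756, -0.0129, 0.299]
eef_rot: [-0.131, 0.695, 0.131, 0.695]
ft_force: [-0.5, 2.2, -0.1]
width: 0.0867
[-0.09962708  0.55561431 -0.06571842] 111.35475655211987 [-0.48397431  0.19398878  0.50789837  1.4572047  -0.09471175  1.51412717
  1.96475716]
1.9667
```

View pics/wrist1.png

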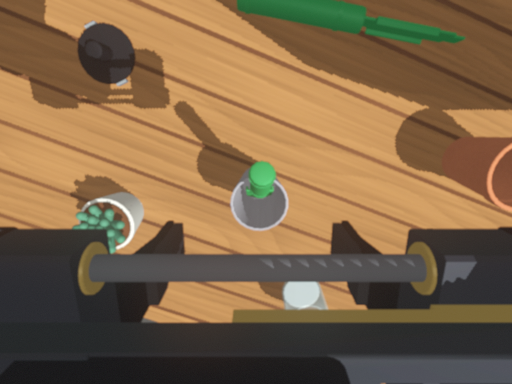

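View pics/side1.png

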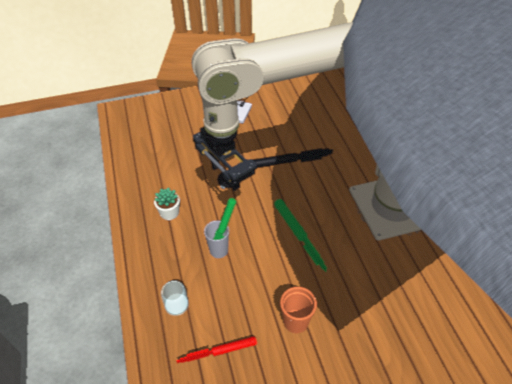

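```bash
python3 - <<'E'
from h import *
np.set_printoptions(precision=4,suppress=True)
a=cv2.imread("pics/wrist1.png")
cv2.imwrite("pics/wrist1z.png",cv2.resize(a[150:240,220:300],None,fx=6,fy=6,interpolation=cv2.INTER_CUBIC))
cv2.imwrite("pics/wrist1l.png",cv2.resize(a[10:100,60:150],None,fx=6,fy=6,interpolation=cv2.INTER_CUBIC))
E
```

```text
(no output)
```

View pics/wrist1z.png

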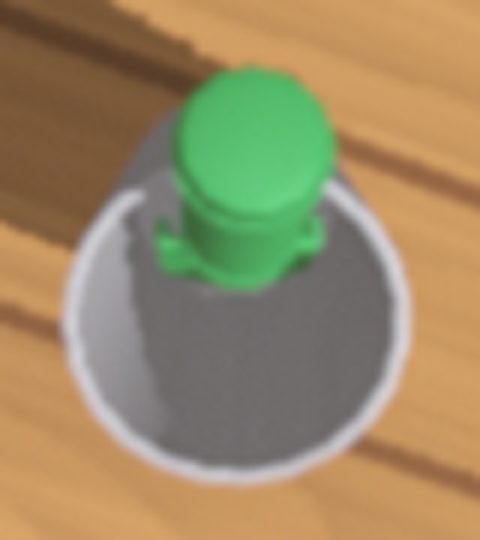

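View pics/wrist1l.png

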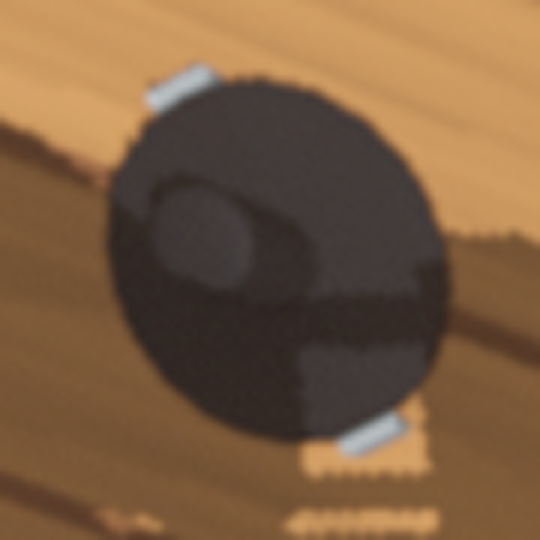

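```bash
python3 - <<'E'
from h import *
np.set_printoptions(precision=4,suppress=True)
st=r.read_state(); print(st['ee_pos'])
print("tum",plane("wrist",(258.9,202.9),.112,st))
print("lid",plane("wrist",(106.1,52.5),.012,st),plane("wrist",(93.4,48.8),.048,st))
for px in((231.9,201.1),(231.9,200.6)):
  H,e=tri(ray("side",px),ray("wrist",(262.6,172.6),st));print(H,e)
print(plane("wrist",(262.6,172.6),.215,st))
# handle lower end (junction ring) and blade shoulder mid
print(plane("wrist",(220+240/6-.4,150+270/6-.4),.095,st))
E
```

```text
[ 0.575  -0.0085  0.2995]
tum [0.619  0.0114 0.112 ]
lid [ 0.5182 -0.2672  0.012 ] [ 0.5191 -0.2665  0.048 ]
[ 0.5602 -0.0096  0.2128] 0.0008245718013341377
[ 0.5599 -0.0098  0.2148] 0.0010683485181099536
[ 0.5593 -0.0096  0.215 ]
[0.6128 0.0101 0.095 ]
```

```bash
python3 -c "
from h import *
print(togo([.572,-.009,.161]))"; python3 -m jog '[{"slide":[3.5,0,-0.3],"roll":0},{"slide":[7,0,-0.3],"roll":0},{"slide":[10.5,0,-0.3],"roll":0},{"slide":[13.8,0,-0.3],"roll":0},{"slide":[13.8,0,-0.3],"roll":0}]' 0 20;  python3 -m jog '[{"slide":[0,0,0],"roll":0},{"slide":[0,0,0],"roll":0}]';python3 - <<'E'
from h import *
print(togo([.572,-.009,.161]))
for n in ("wrist","side"):cv2.imwrite(f"pics/{n}2.png",r.camera(n)[:,:,::-1])
E
```

```text
[13.84628906  0.03588566 -0.32003797]
time: 2.38
ee_pos: [0.5683, -0.0073, 0.1556]
eef_rot: [-0.133, 0.697, 0.136, 0.692]
ft_force: [-1.2, 0.6, -0.6]
width: 0.087
time: 2.55
ee_pos: [0.5683, -0.0059, 0.1567]
eef_rot: [-0.133, 0.697, 0.137, 0.692]
ft_force: [-0.1, -0.3, 0.2]
width: 0.087
[-0.43102596 -0.42180442  0.22215526]
```

View pics/wrist2.png

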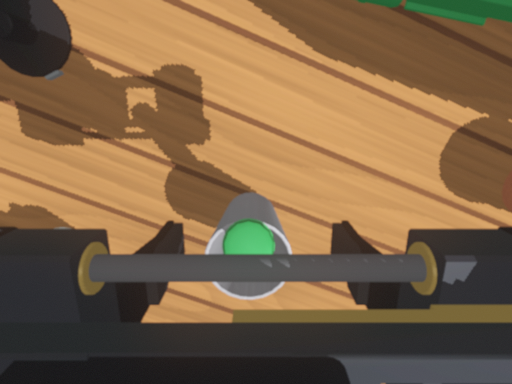

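View pics/side2.png

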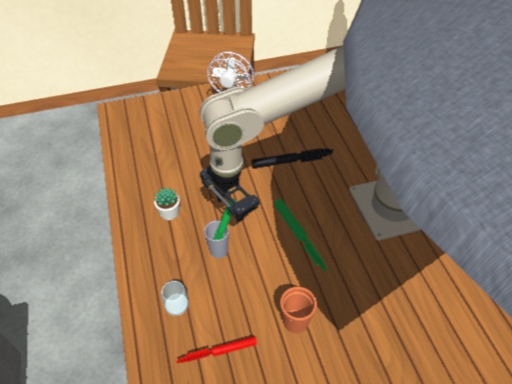

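```bash
python3 -m jog '[{"slide":[-0.4,-0.4,0.2],"roll":0},{"slide":[-0.4,-0.4,0.2],"roll":0},{"slide":[-0.4,-0.4,0.2],"roll":0}]';python3 - <<'E'
from h import *
print(togo([.572,-.009,.161]))
for n in ("wrist",):cv2.imwrite(f"pics/{n}3.png",r.camera(n)[:,:,::-1])
E
```

```text
time: 2.9
ee_pos: [0.5737, -0.0099, 0.1631]
eef_rot: [-0.133, 0.695, 0.136, 0.693]
ft_force: [-0.4, -0.3, -1.3]
width: 0.0872
[ 0.21451246  0.14774778 -0.12722898]
```

View pics/wrist3.png

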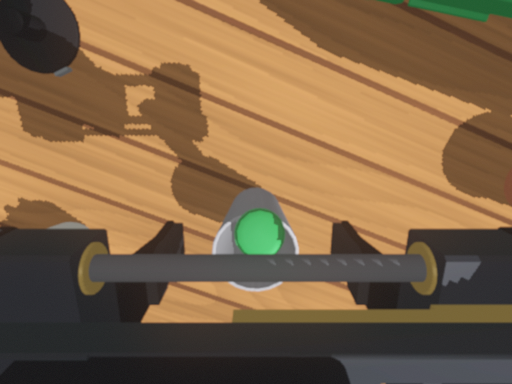

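```bash
python3 -m jog '[{"slide":[0,0.1,0],"roll":0},{"slide":[0,0.1,0],"roll":0},{"slide":[0,0.1,0],"roll":0},{"slide":[0,0.1,0],"roll":0},{"slide":[0,0.1,0],"roll":0}]' 1 30; python3 -m jog '[{"slide":[0,0,0],"roll":0},{"slide":[0,0,0],"roll":0},{"slide":[0,0,0],"roll":0},{"slide":[0,0,0],"roll":0}]'; python3 - <<'E'
from h import *
for n in ("wrist","side"):cv2.imwrite(f"pics/{n}4.png",r.camera(n)[:,:,::-1])
print(r.read_state()['ft_force'],r.read_state()['width'])
E
```

```text
time: 3.37
ee_pos: [0.5729, -0.0088, 0.1625]
eef_rot: [-0.133, 0.695, 0.136, 0.693]
ft_force: [0.1, 0.1, -0.3]
width: 0.0612
time: 3.7
ee_pos: [0.5729, -0.0088, 0.1625]
eef_rot: [-0.133, 0.695, 0.136, 0.693]
ft_force: [0.6, 0.4, -0.0]
width: 0.0349
[ 0.22615644  0.55393938 -0.24239213] 0.027291390189070792
```

View pics/wrist4.png

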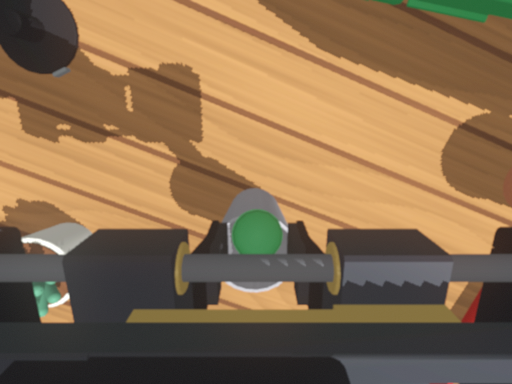

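```bash
python3 -m jog '[{"slide":[0,0,0],"roll":0},{"slide":[0,0,0],"roll":0},{"slide":[0,0,0],"roll":0},{"slide":[0,0,0],"roll":0},{"slide":[0,0,0],"roll":0}]'; python3 - <<'E'
from h import *
for n in ("wrist",):cv2.imwrite(f"pics/{n}5.png",r.camera(n)[:,:,::-1])
print(r.read_state()['ft_force'],r.read_state()['torque'],r.read_state()['width'])
E
```

```text
time: 4.22
ee_pos: [0.5729, -0.0088, 0.1625]
eef_rot: [-0.133, 0.695, 0.136, 0.693]
ft_force: [0.9, -0.4, -0.5]
width: 0.0238
[ 0.59220514 -0.36842407 -0.84147621] [ 0.01646021 -0.02322077  0.03791958] 0.024335256100051796
```

View pics/wrist5.png

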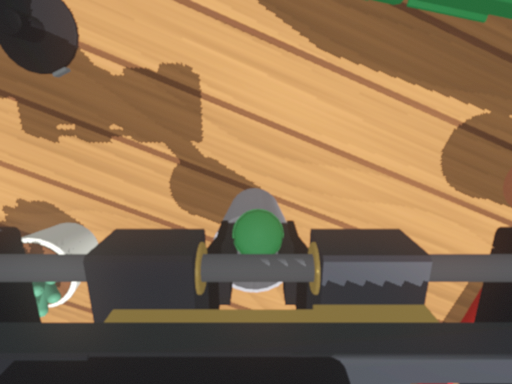

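```bash
python3 -m jog '[{"slide":[-0.5,0,-0.1],"roll":0},{"slide":[-1.2,0,-0.2],"roll":0},{"slide":[-2,0,-0.3],"roll":0},{"slide":[-3,0,-0.5],"roll":0},{"slide":[-4,0,-0.7],"roll":0}]' 1 40; python3 - <<'E'
from h import *
for n in ("wrist","side"):cv2.imwrite(f"pics/{n}6.png",r.camera(n)[:,:,::-1])
s=r.read_state();print(s['ft_force'],s['torque'],s['width'],s['ee_pos'])
a=cv2.imread("pics/side6.png");cv2.imwrite("pics/side6z.png",cv2.resize(a[170:270,170:270],None,fx=6,fy=6,interpolation=cv2.INTER_CUBIC))
E
```

```text
time: 4.68
ee_pos: [0.5665, -0.0118, 0.2039]
eef_rot: [-0.133, 0.695, 0.136, 0.693]
ft_force: [-0.0, -0.3, -1.1]
width: 0.0238
[-0.38021287  0.55974811 -0.67123367] [ 0.01720691 -0.00563279 -0.01684204] 0.023928868680806223 [ 0.56738481 -0.01192177  0.20499891]
```

View pics/wrist6.png

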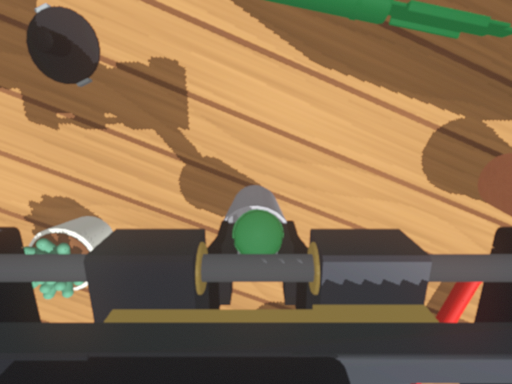

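View pics/side6z.png

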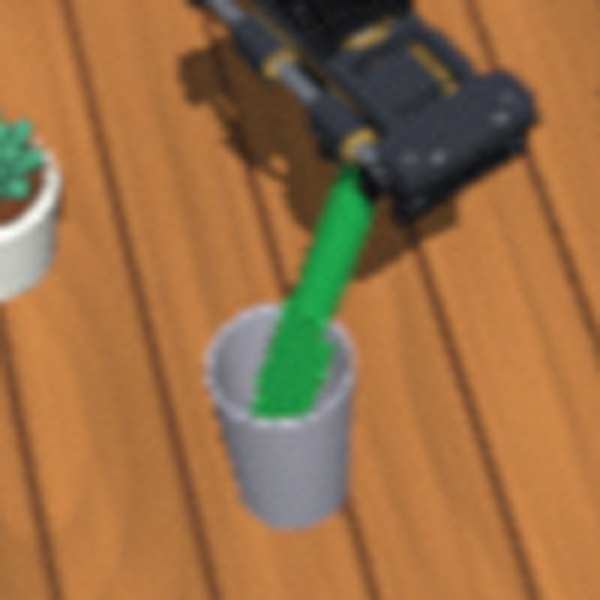

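```bash
python3 -m jog '[{"slide":[-2,0,-0.3],"roll":0},{"slide":[-4,0,-0.5],"roll":0},{"slide":[-6,0,-0.8],"roll":0},{"slide":[-8,0,-1],"roll":0},{"slide":[-10,0,-1.3],"roll":0}]'; python3 -m jog '[{"slide":[-1.5,0,0],"roll":0},{"slide":[-3,0,0],"roll":0},{"slide":[-3,0,0],"roll":0},{"slide":[-3,0,0],"roll":0}]'; python3 - <<'E'
from h import *
for n in ("wrist","side","top"):cv2.imwrite(f"pics/{n}7.png",r.camera(n)[:,:,::-1])
s=r.read_state();print(s['ft_force'],s['torque'],s['width'],s['ee_pos'],s['joint_positions'])
a=cv2.imread("pics/side7.png");cv2.imwrite("pics/side7z.png",cv2.resize(a[150:250,170:270],None,fx=6,fy=6,interpolation=cv2.INTER_CUBIC))
E
```

```text
time: 5.2
ee_pos: [0.5551, -0.0172, 0.3059]
eef_rot: [-0.133, 0.694, 0.136, 0.694]
ft_force: [0.3, 1.0, -0.3]
width: 0.0244
time: 5.53
ee_pos: [0.5554, -0.0173, 0.3359]
eef_rot: [-0.133, 0.694, 0.136, 0.695]
ft_force: [0.4, 0.2, -2.6]
width: 0.0239
[ 0.86082157 -0.06503535 -1.23638529] [0.0039811  0.06163373 0.03969087] 0.024113302524651214 [ 0.55471175 -0.01717904  0.33458053] [-0.49267387  0.14120564  0.50864723  1.43763115 -0.07227254  1.58288454
  1.96456698]
```

View pics/wrist7.png

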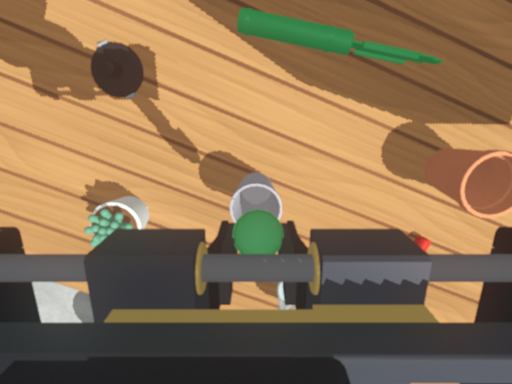

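View pics/side7z.png

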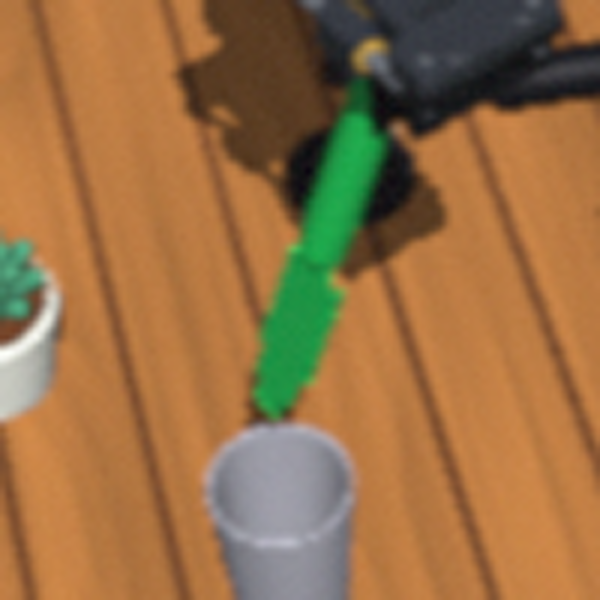

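View pics/top7.png

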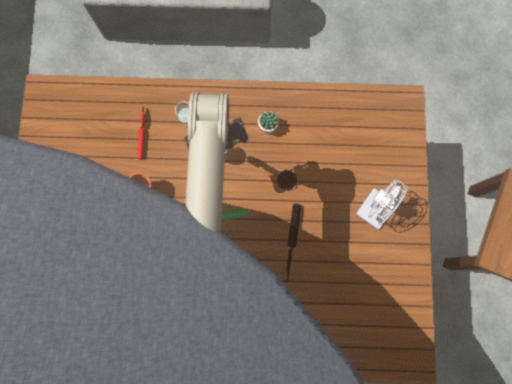

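```bash
python3 - <<'E'
from h import *
np.set_printoptions(precision=4,suppress=True)
st=r.read_state()
G=np.array([.5549,-.0172,.354])
for px in((214.2,218.2),(213.7,218.8)):
    o,d=ray("side",px)
    w=o-G;bq=d@w;c=w@w-.19**2;disc=bq*bq-c
    t=-bq+np.sqrt(disc);p=o+d*t;print(p,(p-G)@np.array([0,0,1]),p-st['ee_pos'])
    print("at z .177",plane("side",px,.177),plane("side",px,.172))
R=Rn.from_quat(st['eef_rot']).as_matrix();print(R)
st=dict(st);st['ee_pos']=np.array([.5554,-.0173,.3359])
print("pot",plane("wrist",(491,184),.118,st),"lid",plane("wrist",(116.5,69),.012,st),"tum",plane("wrist",(255.5,200.5),.112,st))
a=cv2.imread("pics/wrist7.png");cv2.imwrite("pics/wrist7z.png",cv2.resize(a[120:250,400:512],None,fx=5,fy=5,interpolation=cv2.INTER_CUBIC))
E
```

```text
[0.621  0.0107 0.1781] -0.17594611343294708 [ 0.0662  0.0279 -0.1565]
at z .177 [0.6209 0.01   0.177 ] [0.6204 0.0063 0.172 ]
[0.623  0.0133 0.1793] -0.17474106985006832 [ 0.0683  0.0305 -0.1553]
at z .177 [0.6228 0.0117 0.177 ] [0.6223 0.008  0.172 ]
[[-0.0024 -0.3735  0.9276]
 [ 0.0037  0.9276  0.3735]
 [-1.      0.0043 -0.0009]]
pot [0.4613 0.2976 0.118 ] lid [ 0.5167 -0.2724  0.012 ] tum [0.608  0.0018 0.112 ]
```

View pics/wrist7z.png

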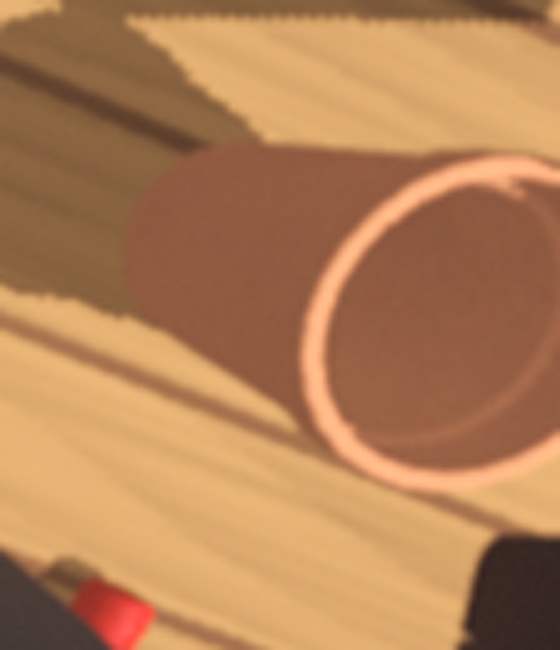

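```bash
python3 -m jog '[{"slide":[0,2,-0.1],"roll":0},{"slide":[0,5,-0.3],"roll":0},{"slide":[0,8.5,-0.5],"roll":0},{"slide":[0,12,-0.7],"roll":0},{"slide":[0,15.5,-0.9],"roll":0}]'; python3 -m jog '[{"slide":[0,3.5,-0.2],"roll":0},{"slide":[0,7,-0.4],"roll":0},{"slide":[0,10.5,-0.6],"roll":0},{"slide":[0,13,-0.8],"roll":0},{"slide":[0,15,-0.9],"roll":0}]';python3 -m jog '[{"slide":[0,2,-0.1],"roll":0},{"slide":[0,2.6,-0.2],"roll":0},{"slide":[0,2.6,-0.2],"roll":0},{"slide":[0,2.6,-0.2],"roll":0}]'; python3 - <<'E'
from h import *
print(r.read_state()['joint_positions'],togo([.411,.287,.335]))
st=r.read_state();
for n in ("wrist","side"):cv2.imwrite(f"pics/{n}8.png",r.camera(n)[:,:,::-1])
print(st['ee_pos'],r.read_state()['ee_pos'])
a=cv2.imread("pics/side8.png");cv2.imwrite("pics/side8z.png",cv2.resize(a[230:350,250:370],None,fx=5,fy=5,interpolation=cv2.INTER_CUBIC))
E
```

```text
time: 6.1
ee_pos: [0.4872, 0.1244, 0.3343]
eef_rot: [-0.133, 0.695, 0.136, 0.693]
ft_force: [1.4, 0.2, -1.1]
width: 0.024
time: 6.52
ee_pos: [0.421, 0.2624, 0.3338]
eef_rot: [-0.134, 0.696, 0.137, 0.692]
ft_force: [0.2, -0.1, -1.8]
width: 0.0238
time: 6.85
ee_pos: [0.4096, 0.285, 0.3334]
eef_rot: [-0.134, 0.696, 0.136, 0.692]
ft_force: [1.2, -0.5, -1.0]
width: 0.024
[-0.86937415  0.01030424  0.17555043  1.55935331 -0.00642544  1.57535094
  1.26199815] [-0.16276148  0.12848878  0.20540478]
[0.40957008 0.28504007 0.33337728] [0.41011854 0.28441743 0.33379841]
```

View pics/wrist8.png

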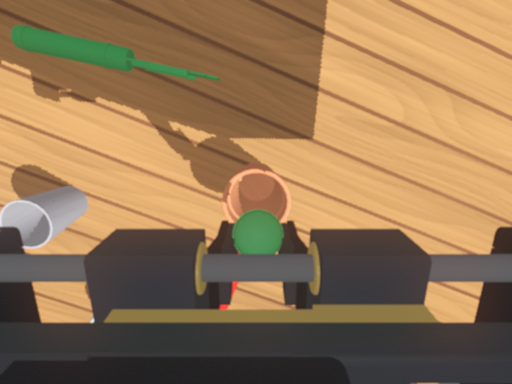

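View pics/side8z.png

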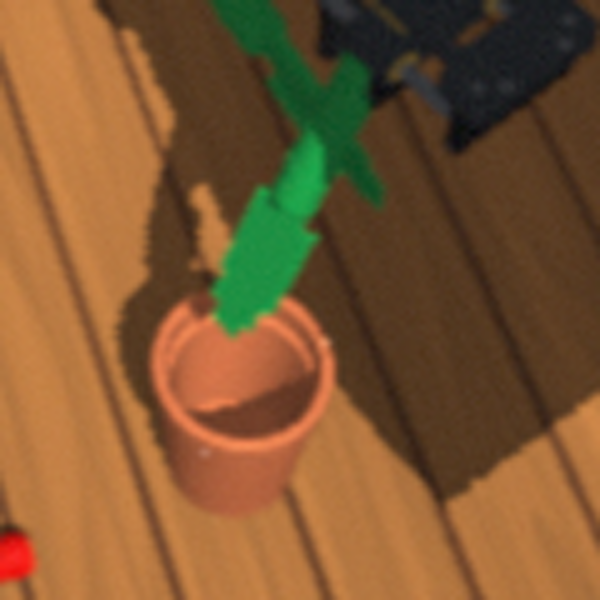

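```bash
python3 - <<'E'
from h import *
np.set_printoptions(precision=4,suppress=True)
st=r.read_state();R=Rn.from_quat(st['eef_rot']).as_matrix()
t=plane("side",(296.2,296.0),.176);p=plane("side",(297.9,303.4),.118)
print("tip",t,"pot",p,"wrist",plane("wrist",(257,201),.118,st))
print("tip-pot in tool yz (cm)",(R.T@(t-p))*100, "tip-tcp",R.T@(t-st['ee_pos'])*100)
E
```

```text
tip [0.4718 0.3135 0.176 ] pot [0.4613 0.3084 0.118 ] wrist [0.4597 0.3045 0.118 ]
tip-pot in tool yz (cm) [-5.804   0.1038  1.1375] tip-tcp [15.7551  0.3369  6.8683]
```

```bash
python3 -m jog '[{"slide":[0,-0.1,0.5],"roll":0},{"slide":[2,-0.1,0.5],"roll":0},{"slide":[4.5,-0.1,0.5],"roll":0},{"slide":[7,-0.1,0.5],"roll":0},{"slide":[8,-0.1,0.5],"roll":0}]'; python3 -m jog '[{"slide":[0,0,0],"roll":0},{"slide":[0,0,0],"roll":0}]'; python3 - <<'E'
from h import *
st=r.read_state();
for n in ("wrist","side"):cv2.imwrite(f"pics/{n}9.png",r.camera(n)[:,:,::-1])
print(st['ee_pos'],r.read_state()['ee_pos'])
a=cv2.imread("pics/side9.png");cv2.imwrite("pics/side9z.png",cv2.resize(a[230:350,250:370],None,fx=5,fy=5,interpolation=cv2.INTER_CUBIC))
E
```

```text
time: 7.37
ee_pos: [0.4145, 0.2838, 0.2506]
eef_rot: [-0.134, 0.697, 0.134, 0.692]
ft_force: [0.5, -0.2, -1.8]
width: 0.0238
time: 7.53
ee_pos: [0.415, 0.283, 0.2507]
eef_rot: [-0.134, 0.697, 0.134, 0.691]
ft_force: [-0.1, 0.2, -0.5]
width: 0.0236
[0.4149607  0.28304742 0.25069259] [0.41533742 0.28395588 0.25208102]
```

View pics/wrist9.png

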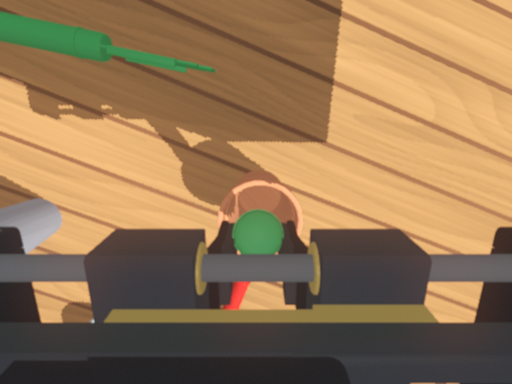

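View pics/side9z.png

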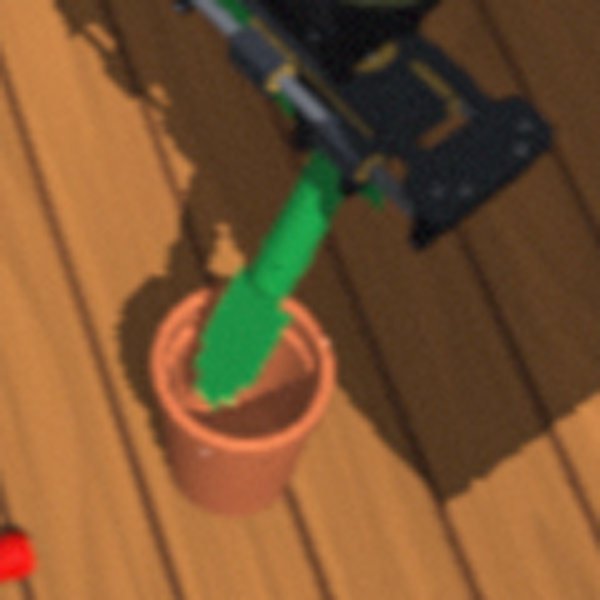

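```bash
python3 -m jog '[{"slide":[1.8,0,0],"roll":0},{"slide":[3.6,0,0],"roll":0},{"slide":[5.2,0,0],"roll":0},{"slide":[6.6,0,0],"roll":0},{"slide":[7.4,0,0],"roll":0}]'; python3 -m jog '[{"slide":[0,0,0],"roll":0},{"slide":[0,0,0],"roll":0}]'; python3 - <<'E'
from h import *
st=r.read_state();
for n in ("wrist","side"):cv2.imwrite(f"pics/{n}10.png",r.camera(n)[:,:,::-1])
print(st['ee_pos'],r.read_state()['ee_pos'],st['ft_force'])
a=cv2.imread("pics/side10.png");cv2.imwrite("pics/side10z.png",cv2.resize(a[230:350,250:370],None,fx=5,fy=5,interpolation=cv2.INTER_CUBIC))
E
```

```text
time: 8.05
ee_pos: [0.4151, 0.2841, 0.1779]
eef_rot: [-0.133, 0.696, 0.135, 0.692]
ft_force: [-0.6, 0.5, -0.8]
width: 0.0235
time: 8.22
ee_pos: [0.4155, 0.2844, 0.1789]
eef_rot: [-0.133, 0.696, 0.135, 0.693]
ft_force: [-0.5, 0.1, -0.8]
width: 0.0241
[0.41553429 0.28444839 0.17887656] [0.415764   0.28456954 0.1792672 ] [-0.49853877  0.14547587 -0.78533327]
```

View pics/wrist10.png

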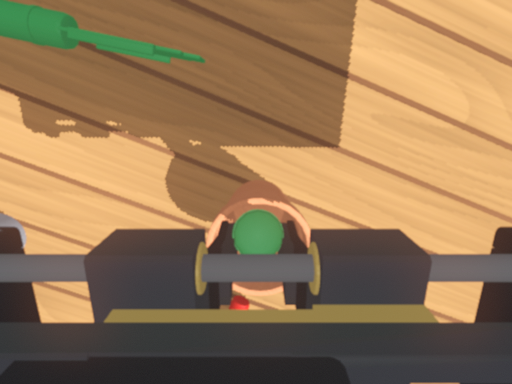

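View pics/side10z.png

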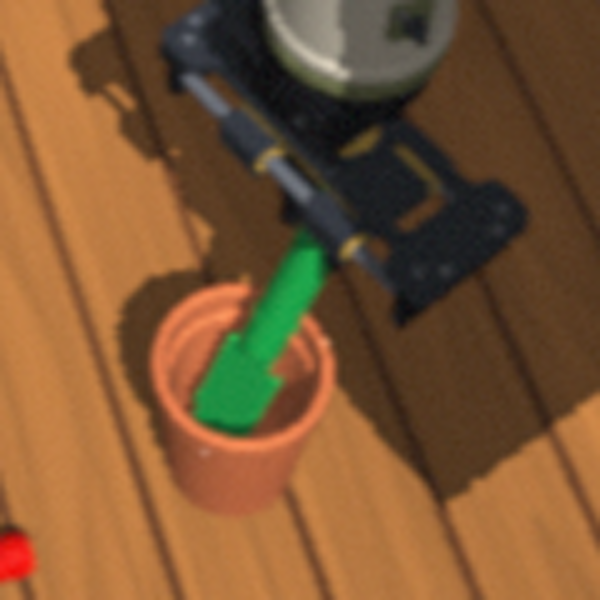

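```bash
python3 -m jog '[{"slide":[0.4,0,0],"roll":0},{"slide":[0.8,0,0],"roll":0},{"slide":[1.1,0,0],"roll":0},{"slide":[1.1,0,0],"roll":0}]'; python3 -m jog '[{"slide":[0.2,0,0],"roll":0},{"slide":[0.3,0,0],"roll":0},{"slide":[0.3,0,0],"roll":0}]'
```

```text
time: 8.65
ee_pos: [0.4154, 0.2844, 0.1676]
eef_rot: [-0.133, 0.696, 0.135, 0.693]
ft_force: [-0.4, -0.5, -1.5]
width: 0.0239
time: 8.9
ee_pos: [0.4153, 0.2846, 0.1653]
eef_rot: [-0.133, 0.696, 0.135, 0.693]
ft_force: [-2.3, -1.9, 7.1]
width: 0.024
```

```bash
python3 -m jog '[{"slide":[-0.1,0,0],"roll":0},{"slide":[-0.1,0,0],"roll":0}]' - 15; python3 -m jog '[{"slide":[0,0,0],"roll":0},{"slide":[0,0,0],"roll":0},{"slide":[0,0,0],"roll":0},{"slide":[0,0,0],"roll":0},{"slide":[0,0,0],"roll":0}]' 0.5;  python3 - <<'E'
from h import *
st=r.read_state();
for n in ("wrist","side"):cv2.imwrite(f"pics/{n}11.png",r.camera(n)[:,:,::-1])
print(st['ee_pos'],r.read_state()['width'],st['ft_force'])
a=cv2.imread("pics/side11.png");cv2.imwrite("pics/side11z.png",cv2.resize(a[230:350,250:370],None,fx=5,fy=5,interpolation=cv2.INTER_CUBIC))
E
```

```text
time: 9.07
ee_pos: [0.4155, 0.2848, 0.1665]
eef_rot: [-0.133, 0.696, 0.135, 0.693]
ft_force: [0.0, 0.6, -1.3]
width: 0.0246
time: 9.48
ee_pos: [0.4155, 0.2848, 0.1665]
eef_rot: [-0.133, 0.696, 0.135, 0.693]
ft_force: [-0.4, 0.3, 0.3]
width: 0.0425
[0.41545788 0.28477262 0.16649529] 0.04298846629902811 [-0.37123674  0.29991683  0.33896414]
```

View pics/wrist11.png

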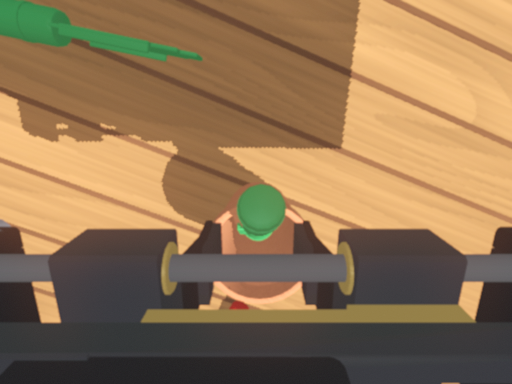

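View pics/side11z.png

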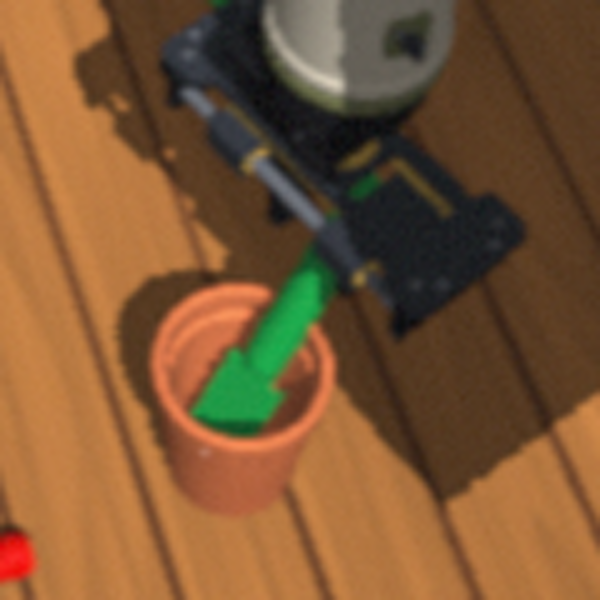

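```bash
python3 -m jog '[{"slide":[0,0,0],"roll":0},{"slide":[0,0,0],"roll":0},{"slide":[0,0,0],"roll":0},{"slide":[0,0,0],"roll":0},{"slide":[0,0,0],"roll":0}]' 0; python3 -m jog '[{"slide":[-2,0,0],"roll":0},{"slide":[-5,0,0],"roll":0},{"slide":[-9,0,0],"roll":0},{"slide":[-12,0,0],"roll":0},{"slide":[-14,0,0],"roll":0}]' ;  python3 -m jog '[{"slide":[0,0,0],"roll":0},{"slide":[0,0,0],"roll":0}]'; python3 - <<'E'
from h import *
st=r.read_state();
for n in ("wrist","side"):cv2.imwrite(f"pics/{n}12.png",r.camera(n)[:,:,::-1])
print(st['ee_pos'],r.read_state()['width'],st['ft_force'])
a=cv2.imread("pics/side12.png");cv2.imwrite("pics/side12z.png",cv2.resize(a[230:350,250:370],None,fx=5,fy=5,interpolation=cv2.INTER_CUBIC))
E
```

```text
time: 10.0
ee_pos: [0.4155, 0.2848, 0.1665]
eef_rot: [-0.133, 0.696, 0.135, 0.693]
ft_force: [0.2, 0.5, 0.5]
width: 0.0691
time: 10.42
ee_pos: [0.4167, 0.2848, 0.3101]
eef_rot: [-0.132, 0.695, 0.136, 0.694]
ft_force: [0.3, 1.2, -0.3]
width: 0.0866
time: 10.58
ee_pos: [0.4172, 0.2852, 0.3112]
eef_rot: [-0.132, 0.694, 0.136, 0.695]
ft_force: [0.4, -0.4, -1.4]
width: 0.0869
[0.4171946  0.28515906 0.31123341] 0.08688662134581575 [ 0.39308078 -0.39085238 -1.40376425]
```

View pics/wrist12.png

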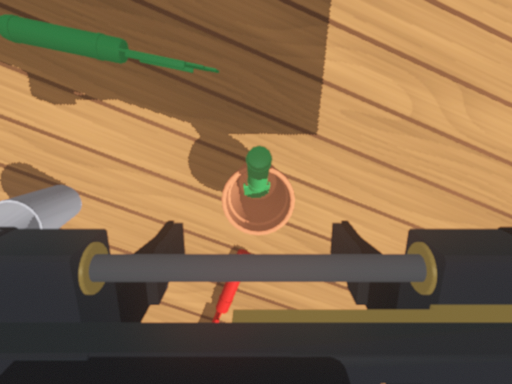

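View pics/side12z.png

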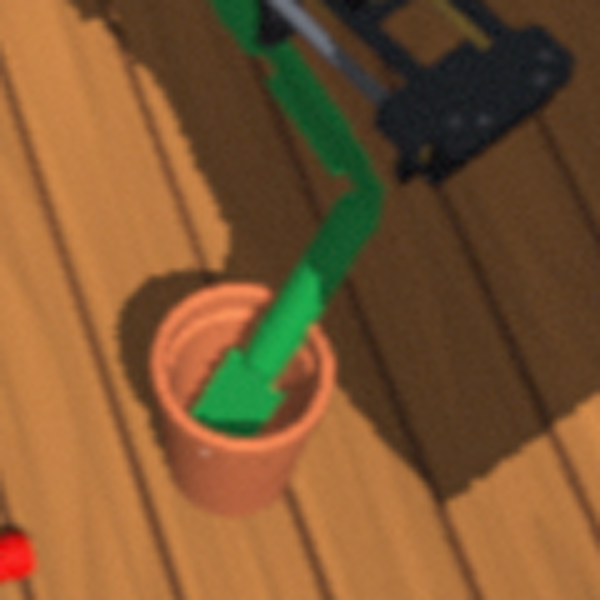

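The trowel stands in the pot, leaning on its rim with the blade at the floor. Next is the lid.

```bash
python3 -m jog '[{"slide":[0,-3,-0.6],"roll":4},{"slide":[0,-7,-1.4],"roll":8},{"slide":[0,-11,-2.2],"roll":12},{"slide":[0,-15,-3.1],"roll":16},{"slide":[0,-19,-3.9],"roll":20}]' 0;  python3 - <<'E'
from h import *
s=r.read_state();R=Rn.from_quat(s['eef_rot']).as_matrix()
print(s['joint_positions'],togo([.518,-.271,.25]),np.degrees(np.arctan2(R[1,1],R[0,1])))
E
```

```text
time: 11.1
ee_pos: [0.45, 0.0915, 0.3064]
eef_rot: [-0.009, 0.709, 0.011, 0.705]
ft_force: [0.9, 1.3, 0.4]
width: 0.087
[-0.68071011 -0.09480688  0.3580221   1.70772634  0.02854858  1.52680819
  1.274066  ] [  5.48879521 -36.4530652    5.78031989] 91.65045468218082
```

```bash
python3 -m jog '[{"slide":[1,-3.9,0.6],"roll":0},{"slide":[2,-7.8,1.2],"roll":0},{"slide":[3,-11.7,1.8],"roll":0},{"slide":[4,-15.6,2.4],"roll":0},{"slide":[5,-19.5,3.1],"roll":0}]'; python3 -m jog '[{"slide":[0.1,-3.9,0.6],"roll":0},{"slide":[0.2,-7.8,1.2],"roll":0},{"slide":[0.3,-11.7,1.8],"roll":0},{"slide":[0.4,-15.6,2.4],"roll":0},{"slide":[0.5,-17.2,2.7],"roll":0}]';python3 -m jog '[{"slide":[0,0,0],"roll":0},{"slide":[0,0,0],"roll":0}]';   python3 - <<'E'
from h import *
s=r.read_state();R=Rn.from_quat(s['eef_rot']).as_matrix()
print(s['joint_positions'],s['ee_pos'],togo([.518,-.271,.25]),np.degrees(np.arctan2(R[1,1],R[0,1])))
for n in ("wrist","side"):cv2.imwrite(f"pics/{n}13.png",r.camera(n)[:,:,::-1])
a=cv2.imread("pics/wrist13.png");cv2.imwrite("pics/wrist13z.png",cv2.resize(a[150:270,200:320],None,fx=5,fy=5,interpolation=cv2.INTER_CUBIC))
E
```

```text
time: 11.52
ee_pos: [0.4854, -0.1043, 0.2538]
eef_rot: [-0.009, 0.709, 0.011, 0.705]
ft_force: [0.3, 0.2, -0.3]
width: 0.0874
time: 11.93
ee_pos: [0.5155, -0.2804, 0.2461]
eef_rot: [-0.008, 0.711, 0.009, 0.704]
ft_force: [-0.4, 0.5, -0.6]
width: 0.0869
time: 12.1
ee_pos: [0.514, -0.2817, 0.2441]
eef_rot: [-0.007, 0.712, 0.008, 0.702]
ft_force: [-0.6, 0.4, 0.2]
width: 0.087
[-0.2074824   0.28372165  0.78013094  1.52391554 -0.19380763  1.42858406
  2.17409675] [ 0.51397198 -0.28173734  0.24409959] [-0.59440166  1.06594304  0.41683761] 91.19050228003093
```

View pics/wrist13.png

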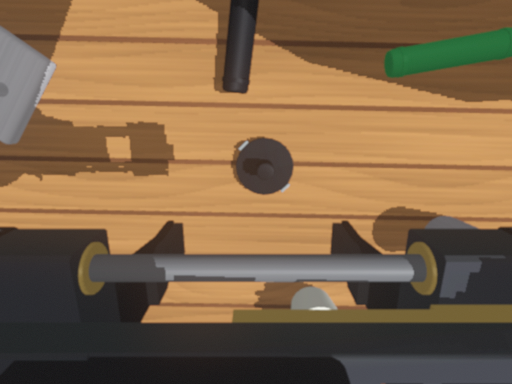

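View pics/side13.png

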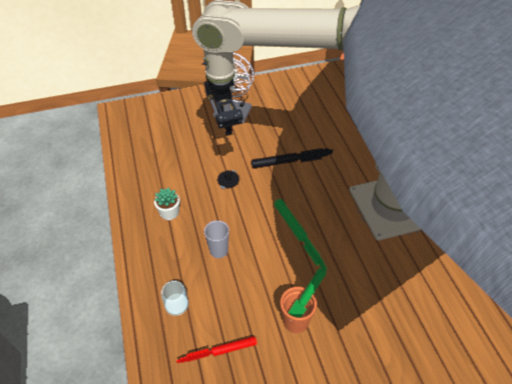

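```bash
python3 - <<'E'
from h import *
np.set_printoptions(precision=4,suppress=True)
a=cv2.imread("pics/wrist13.png")
m=(a.max(2)<75).astype(np.uint8); m[:115]=0;m[215:]=0;m[:,:225]=0;m[:,310:]=0
n,l,s,c=cv2.connectedComponentsWithStats(m)
for i in range(1,n):
    if s[i,4]>100: print(s[i],c[i])
cv2.imwrite("pics/wrist13z.png",cv2.resize(a[120:210,220:310],None,fx=6,fy=6,interpolation=cv2.INTER_CUBIC))
E
```

```text
[ 237  139   55   54 2029] [262.241  167.0113]
```

View pics/wrist13z.png

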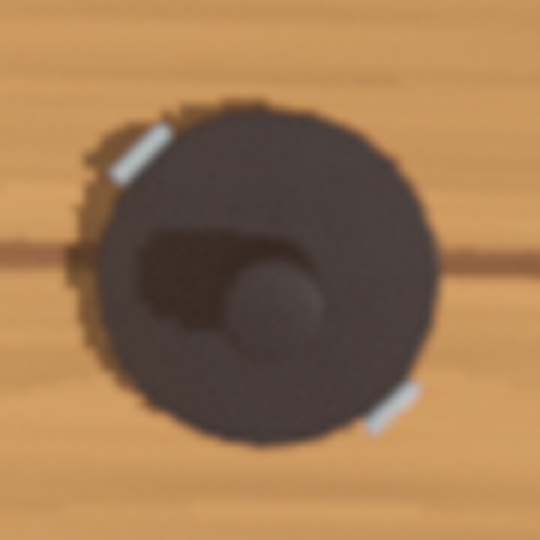

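```bash
python3 - <<'E'
from h import *
np.set_printoptions(precision=4,suppress=True)
st=r.read_state();print(st['ee_pos'])
s2=dict(st);s2['ee_pos']=np.array([.514,-.2817,.2441])
for s in(s2,st):print(plane("wrist",(264.4,165.5),.0135,s),plane("wrist",(265.4,169.9),.048,s))
print(togo([.5185,-.270,.14]))
E
```

```text
[ 0.5152 -0.2792  0.2451]
[ 0.5176 -0.2711  0.0135] [ 0.5172 -0.2706  0.048 ]
[ 0.519  -0.2685  0.0135] [ 0.5186 -0.2681  0.048 ]
[10.5089  0.885   0.477 ]
```

```bash
python3 -m jog '[{"slide":[3,0.9,0.3],"roll":0},{"slide":[6,0.9,0.3],"roll":0},{"slide":[9,0.9,0.3],"roll":0},{"slide":[12,0.9,0.3],"roll":0},{"slide":[14.5,0.9,0.3],"roll":0}]';python3 -m jog '[{"slide":[0,0,0],"roll":0},{"slide":[0,0,0],"roll":0}]'; python3 -c "
from h import *
print(togo([.5175,-.2705,.1]))
for n in ('wrist',):cv2.imwrite(f'pics/{n}14.png',r.camera(n)[:,:,::-1])
print(togo([.5175,-.2705,.02]))"
```

```text
time: 12.62
ee_pos: [0.5161, -0.2671, 0.0982]
eef_rot: [-0.008, 0.711, 0.011, 0.703]
ft_force: [0.1, 0.5, -0.3]
width: 0.0871
time: 12.78
ee_pos: [0.5158, -0.2647, 0.0976]
eef_rot: [-0.009, 0.712, 0.013, 0.702]
ft_force: [0.6, -0.6, 0.7]
width: 0.0872
[-0.2501856  -0.58028647  0.14851442]
[ 7.90651445 -0.51088359  0.1529    ]
```

View pics/wrist14.png

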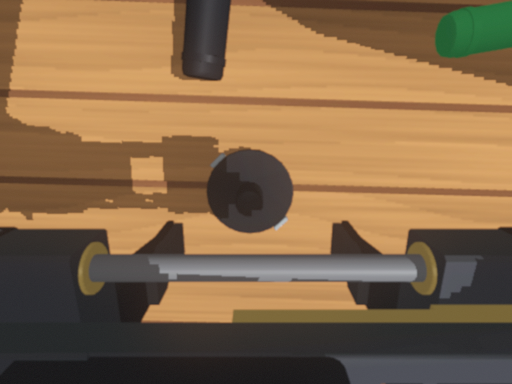

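```bash
python3 -m jog '[{"slide":[1,-0.5,0.1],"roll":0},{"slide":[3,-0.5,0.1],"roll":0},{"slide":[5,-0.5,0.1],"roll":0},{"slide":[6.2,-0.5,0.1],"roll":0},{"slide":[6.2,-0.5,0.1],"roll":0}]';python3 -m jog '[{"slide":[0,0,0],"roll":0},{"slide":[0,0,0],"roll":0},{"slide":[0,0,0],"roll":0}]'; python3 -c "
from h import *
for n in ('wrist',):cv2.imwrite(f'pics/{n}15.png',r.camera(n)[:,:,::-1])
print(togo([.5175,-.2705,.02]))"
```

```text
time: 13.25
ee_pos: [0.5164, -0.27, 0.0355]
eef_rot: [-0.009, 0.712, 0.013, 0.702]
ft_force: [-0.8, -0.1, -0.7]
width: 0.0866
time: 13.5
ee_pos: [0.5172, -0.2704, 0.0367]
eef_rot: [-0.009, 0.711, 0.012, 0.703]
ft_force: [-0.1, 0.9, -0.5]
width: 0.087
[ 1.65922693 -0.03155159  0.05733576]
```

View pics/wrist15.png

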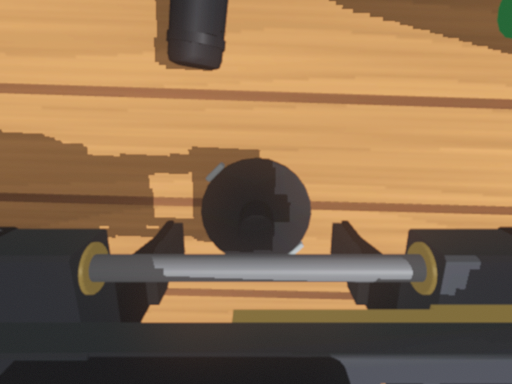

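```bash
python3 -m jog '[{"slide":[0.6,0,0],"roll":0},{"slide":[1.2,0,0],"roll":0},{"slide":[1.6,0,0],"roll":0},{"slide":[1.6,0,0],"roll":0}]';python3 -c "
from h import *
s=r.read_state()
print(togo([.5175,-.2705,.02]),proj('wrist',[.5175,-.2705,.014],s))
cv2.imwrite('pics/wrist16.png',r.camera('wrist')[:,:,::-1])"
```

```text
time: 13.88
ee_pos: [0.5162, -0.2699, 0.0194]
eef_rot: [-0.009, 0.712, 0.013, 0.702]
ft_force: [-0.5, 0.2, 0.2]
width: 0.0873
[-0.0606588  -0.06718445  0.12359583] [256.24134843 220.76351645]
```

View pics/wrist16.png

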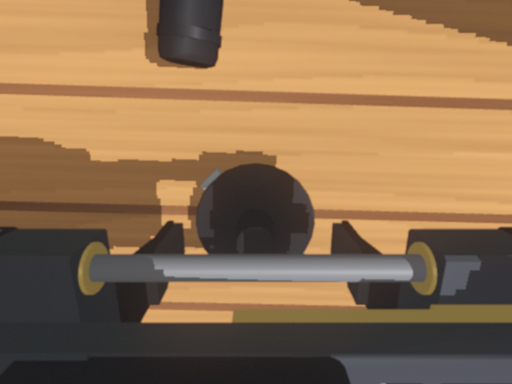

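```bash
python3 -m jog '[{"slide":[0,0,0.1],"roll":0},{"slide":[0,0,0.1],"roll":0},{"slide":[0,0,0.1],"roll":0},{"slide":[0,0,0.1],"roll":0},{"slide":[0,0,0.1],"roll":0}]' 1 20;python3 -m jog '[{"slide":[0,0,0],"roll":0},{"slide":[0,0,0],"roll":0},{"slide":[0,0,0],"roll":0},{"slide":[0,0,0],"roll":0},{"slide":[0,0,0],"roll":0}]';python3 -m jog '[{"slide":[0,0,0],"roll":0},{"slide":[0,0,0],"roll":0},{"slide":[0,0,0],"roll":0},{"slide":[0,0,0],"roll":0}]' 1 30;python3 -c "
from h import *
s=r.read_state()
cv2.imwrite('pics/wrist17.png',r.camera('wrist')[:,:,::-1])"
```

```text
time: 14.35
ee_pos: [0.5175, -0.27, 0.02]
eef_rot: [-0.009, 0.712, 0.012, 0.702]
ft_force: [-0.3, -0.5, -0.8]
width: 0.0613
time: 14.77
ee_pos: [0.5175, -0.27, 0.02]
eef_rot: [-0.009, 0.712, 0.012, 0.702]
ft_force: [0.0, 0.1, -0.4]
width: 0.0284
time: 15.1
ee_pos: [0.5175, -0.2701, 0.02]
eef_rot: [-0.009, 0.712, 0.012, 0.702]
ft_force: [0.7, 0.2, 0.1]
width: 0.022
```

View pics/wrist17.png

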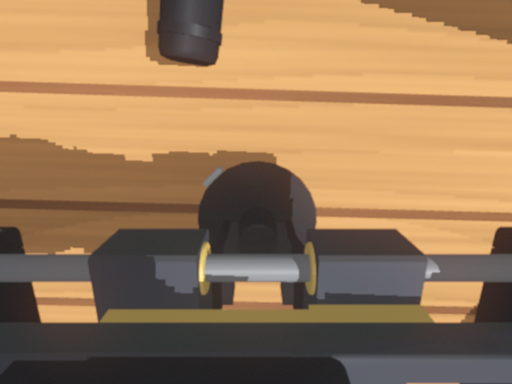

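```bash
python3 -m jog '[{"slide":[-0.5,0,0],"roll":0},{"slide":[-2,0,0],"roll":0},{"slide":[-5,0,0],"roll":0},{"slide":[-8.5,0,0],"roll":0},{"slide":[-12,0,0],"roll":0}]' 1 30;python3 -m jog '[{"slide":[-3,0.5,0],"roll":0},{"slide":[-5,2,0.5],"roll":0},{"slide":[-6,5,1.7],"roll":0},{"slide":[-6,8.5,3],"roll":0},{"slide":[-6,12,4.3],"roll":0}]';python3 -c "
from h import *
s=r.read_state();print(s['width'],togo([.6195,.007,.20]))
cv2.imwrite('pics/side18.png',r.camera('side')[:,:,::-1])"
```

```text
time: 15.57
ee_pos: [0.5184, -0.2706, 0.1414]
eef_rot: [-0.008, 0.712, 0.012, 0.702]
ft_force: [0.9, -0.5, -0.1]
width: 0.022
time: 15.98
ee_pos: [0.5592, -0.149, 0.2029]
eef_rot: [-0.008, 0.711, 0.012, 0.703]
ft_force: [-0.3, 0.1, -0.5]
width: 0.0217
0.021728715752244027 [ 0.30034077 15.42642669  6.46119788]
```

View pics/side18.png

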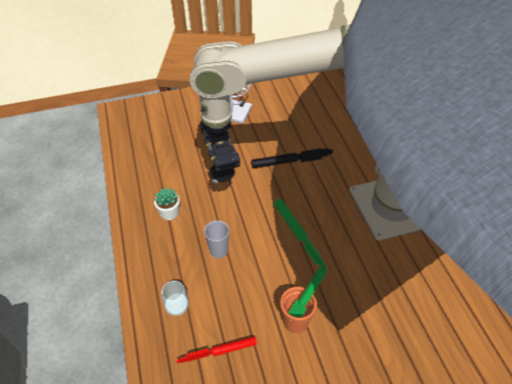

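```bash
python3 -m jog '[{"slide":[0,3.2,1.3],"roll":0},{"slide":[0,6.5,2.7],"roll":0},{"slide":[0,10,4.1],"roll":0},{"slide":[0,13,5.4],"roll":0},{"slide":[0,14.7,6.2],"roll":0}]' ;python3 -m jog '[{"slide":[0,0.3,0.1],"roll":0},{"slide":[0,0.3,0.1],"roll":0},{"slide":[0,0.3,0.1],"roll":0}]';python3 -c "
from h import *
s=r.read_state();print(s['ee_pos'],togo([.6195,.007,.20]))
for n in('wrist','side','top'):cv2.imwrite(f'pics/{n}19.png',r.camera(n)[:,:,::-1])
a=cv2.imread('pics/side19.png');cv2.imwrite('pics/side19z.png',cv2.resize(a[180:270,170:260],None,fx=6,fy=6,interpolation=cv2.INTER_CUBIC))
a=cv2.imread('pics/top19.png');cv2.imwrite('pics/top19z.png',cv2.resize(a[100:190,170:270],None,fx=6,fy=6,interpolation=cv2.INTER_CUBIC))
print(togo([.6195,.007,.20]))"
```

```text
time: 16.45
ee_pos: [0.6191, 0.015, 0.2022]
eef_rot: [-0.011, 0.712, 0.019, 0.702]
ft_force: [-0.7, 0.4, -0.8]
width: 0.0216
time: 16.7
ee_pos: [0.6196, 0.0159, 0.2023]
eef_rot: [-0.011, 0.712, 0.018, 0.702]
ft_force: [0.7, 0.3, -0.7]
width: 0.0217
[0.61962328 0.01592503 0.20225783] [ 0.21761347 -0.89343136 -0.04600618]
[ 0.24804886 -0.85337498 -0.04728576]
```

View pics/wrist19.png

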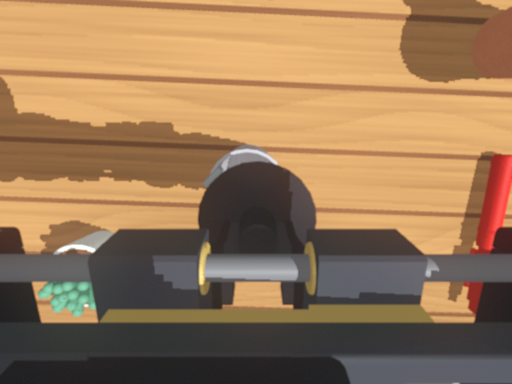

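View pics/side19z.png

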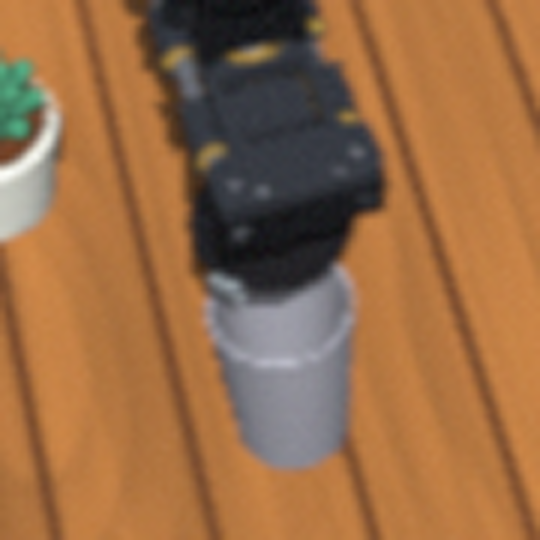

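View pics/top19z.png

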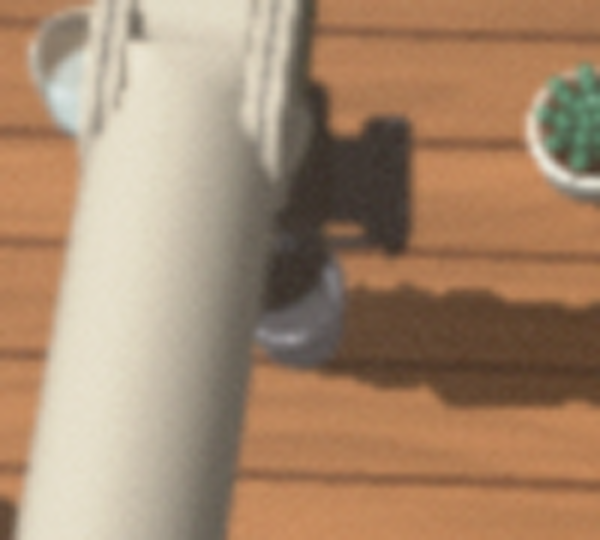

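```bash
python3 -m jog '[{"slide":[0.5,-0.5,-0.05],"roll":0},{"slide":[1,-0.9,-0.05],"roll":0},{"slide":[1.5,-0.9,-0.05],"roll":0},{"slide":[1.5,-0.9,-0.05],"roll":0},{"slide":[1.5,-0.9,-0.05],"roll":0}]' ;python3 -m jog '[{"slide":[0,0,0],"roll":0},{"slide":[0,0,0],"roll":0},{"slide":[0,0,0],"roll":0}]';python3 -c "
from h import *
s=r.read_state();print(s['ee_pos'],togo([.6195,.007,.123]))
for n in('wrist','side'):cv2.imwrite(f'pics/{n}20.png',r.camera(n)[:,:,::-1])
print(r.read_state()['ee_pos'])
a=cv2.imread('pics/wrist20.png');cv2.imwrite('pics/wrist20z.png',cv2.resize(a[130:230,185:335],None,fx=5,fy=5,interpolation=cv2.INTER_CUBIC))
a=cv2.imread('pics/side20.png');cv2.imwrite('pics/side20z.png',cv2.resize(a[180:270,170:260],None,fx=6,fy=6,interpolation=cv2.INTER_CUBIC))"
```

```text
time: 17.27
ee_pos: [0.619, 0.0066, 0.1869]
eef_rot: [-0.01, 0.712, 0.018, 0.702]
ft_force: [0.8, 0.7, 0.2]
width: 0.022
time: 17.52
ee_pos: [0.6191, 0.0068, 0.1871]
eef_rot: [-0.01, 0.712, 0.018, 0.702]
ft_force: [-1.0, -0.4, -0.1]
width: 0.0219
[0.61909562 0.00677668 0.18707791] [ 6.40650853 -0.04767643  0.12767153]
[0.6191058  0.00670916 0.1870789 ]
```

View pics/wrist20z.png

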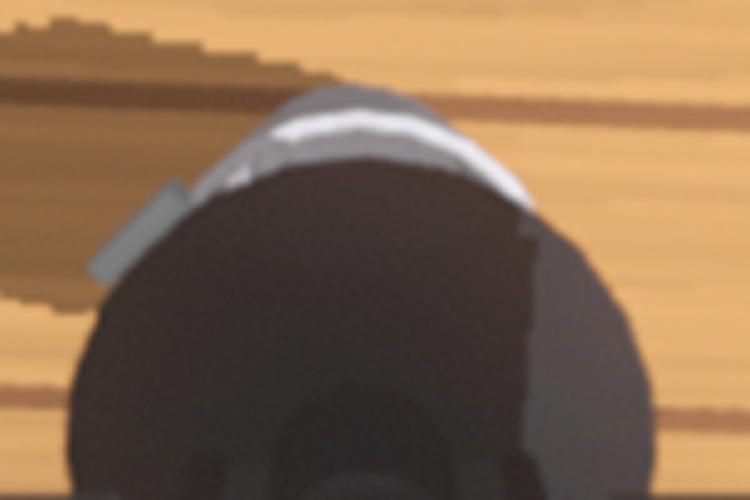

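View pics/side20z.png

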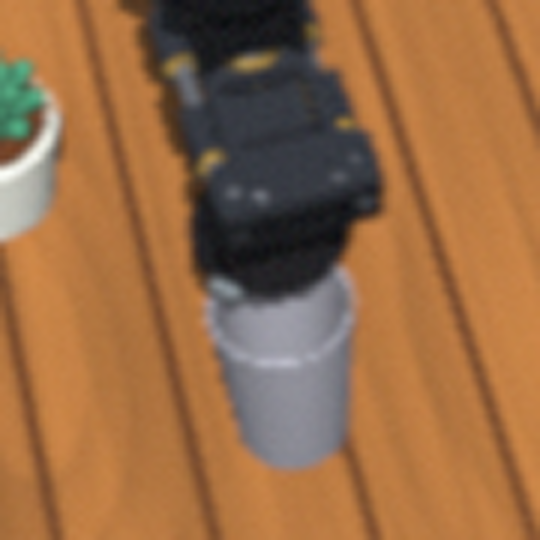

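```bash
python3 -c "
from h import *
np.set_printoptions(precision=4,suppress=True)
s=r.read_state()
print(plane('wrist',(258.3,151.6),.112,s), proj('wrist',[.6195-.038,.007,.112],s))
print('lid disc near edge',plane('wrist',(185+361/5-.4,130+157/5-.4),s['ee_pos'][2]-.006,s))
print(plane('wrist',(185+361/5-.4,230),s['ee_pos'][2]-.006,s))
print(Rn.from_quat(s['eef_rot']).as_matrix())"
```

```text
[0.5824 0.0069 0.112 ] [258.4681 150.5855]
lid disc near edge [0.5794 0.0049 0.1811]
[0.6273 0.0068 0.1811]
[[-0.0139 -0.0395  0.9991]
 [ 0.01    0.9992  0.0397]
 [-0.9999  0.0106 -0.0134]]
```

```bash
python3 -m jog '[{"slide":[1,0,0.1],"roll":0},{"slide":[2.2,0,0.1],"roll":0},{"slide":[3.4,0,0.1],"roll":0},{"slide":[4.4,0,0.1],"roll":0},{"slide":[4.4,0,0.1],"roll":0}]' ;python3 -m jog '[{"slide":[0,0,0],"roll":0},{"slide":[0,0,0],"roll":0}]';python3 -c "
from h import *
s=r.read_state();print(s['ee_pos'],togo([.6195,.007,.124]))
for n in('wrist','side'):cv2.imwrite(f'pics/{n}21.png',r.camera(n)[:,:,::-1])
a=cv2.imread('pics/wrist21.png');cv2.imwrite('pics/wrist21z.png',cv2.resize(a[130:230,185:335],None,fx=5,fy=5,interpolation=cv2.INTER_CUBIC))
a=cv2.imread('pics/side21.png');cv2.imwrite('pics/side21z.png',cv2.resize(a[180:270,170:260],None,fx=6,fy=6,interpolation=cv2.INTER_CUBIC))"
```

```text
time: 18.03
ee_pos: [0.6178, 0.0073, 0.1398]
eef_rot: [-0.011, 0.713, 0.017, 0.701]
ft_force: [-0.4, 1.0, -0.8]
width: 0.022
time: 18.2
ee_pos: [0.6175, 0.0073, 0.1393]
eef_rot: [-0.011, 0.714, 0.017, 0.7]
ft_force: [0.8, -0.2, -0.3]
width: 0.022
[0.6175053  0.00731759 0.13931835] [ 1.52736503 -0.05494249  0.22683545]
```

View pics/wrist21z.png

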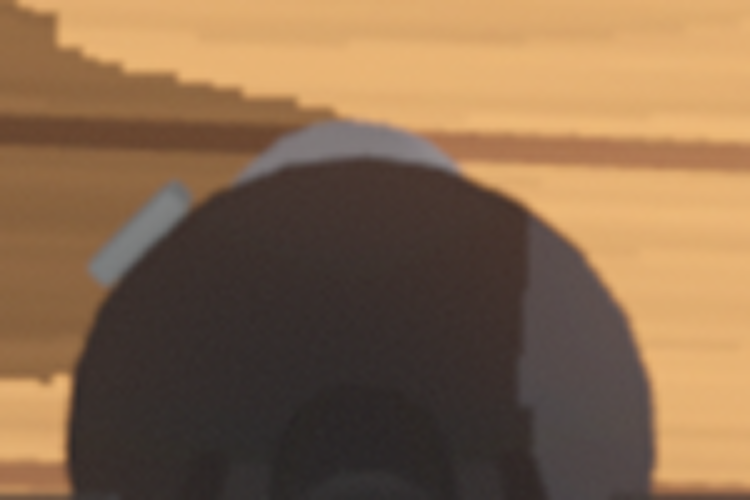

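View pics/side21z.png

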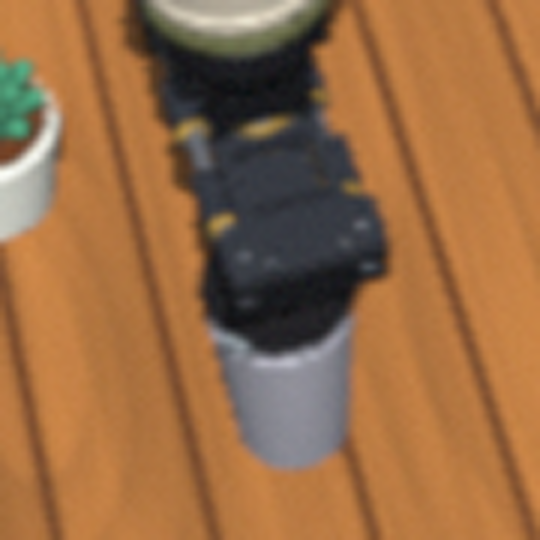

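```bash
python3 -m jog '[{"slide":[0,0,0.2],"roll":0},{"slide":[0.3,0,0.2],"roll":0},{"slide":[0.7,0,0.2],"roll":0},{"slide":[1.1,0,0.2],"roll":0},{"slide":[1.1,0,0.2],"roll":0}]' ;python3 -m jog '[{"slide":[0.1,0,0],"roll":0},{"slide":[0.2,0,0],"roll":0},{"slide":[0.2,0,0],"roll":0}]';python3 -c "
from h import *
print(togo([.6195,.007,.124]))"
```

```text
time: 18.72
ee_pos: [0.6193, 0.0075, 0.128]
eef_rot: [-0.011, 0.714, 0.017, 0.7]
ft_force: [-0.5, 0.1, -0.1]
width: 0.0218
time: 18.97
ee_pos: [0.6191, 0.0076, 0.1257]
eef_rot: [-0.011, 0.714, 0.017, 0.7]
ft_force: [-0.6, 0.3, -0.9]
width: 0.0219
[ 0.17120996 -0.06297116  0.04252238]
```

```bash
python3 -m jog '[{"slide":[0.1,0,0],"roll":0},{"slide":[0.15,0,0],"roll":0},{"slide":[0.15,0,0],"roll":0}]';python3 -c "
from h import *
print(togo([.6195,.007,.124]))
for n in('wrist','side'):cv2.imwrite(f'pics/{n}22.png',r.camera(n)[:,:,::-1])
a=cv2.imread('pics/side22.png');cv2.imwrite('pics/side22z.png',cv2.resize(a[180:270,170:260],None,fx=6,fy=6,interpolation=cv2.INTER_CUBIC))"
```

```text
time: 19.22
ee_pos: [0.6191, 0.0076, 0.1243]
eef_rot: [-0.011, 0.714, 0.017, 0.7]
ft_force: [0.1, 0.1, -0.4]
width: 0.0216
[ 0.02517877 -0.06258986  0.04257644]
```

View pics/side22z.png

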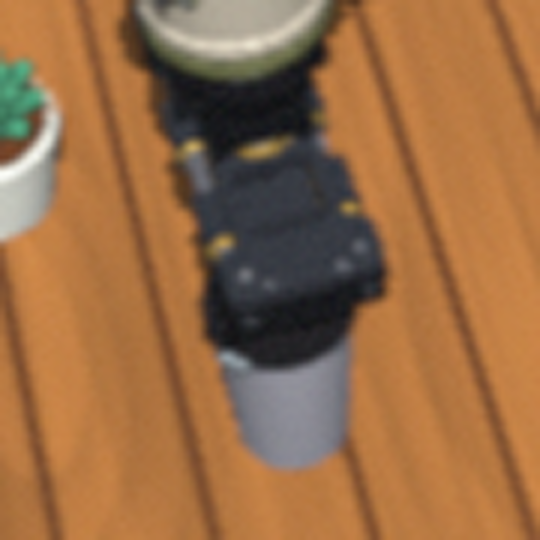

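```bash
python3 -m jog '[{"slide":[0.1,0,0],"roll":0},{"slide":[0.1,0,0],"roll":0}]';python3 -m jog '[{"slide":[0.1,0,0],"roll":0},{"slide":[0.1,0,0],"roll":0}]'
```

```text
time: 19.48
ee_pos: [0.6196, 0.0076, 0.1241]
eef_rot: [-0.011, 0.713, 0.018, 0.701]
ft_force: [-1.0, 0.3, 4.9]
width: 0.0222
time: 19.65
ee_pos: [0.6201, 0.0075, 0.1242]
eef_rot: [-0.01, 0.713, 0.018, 0.701]
ft_force: [-2.2, -0.6, 7.4]
width: 0.0218
```

```bash
python3 -m jog '[{"slide":[-0.1,0,0],"roll":0},{"slide":[-0.1,0,0],"roll":0}]' - 10;python3 -m jog '[{"slide":[0,0,0],"roll":0},{"slide":[0,0,0],"roll":0},{"slide":[0,0,0],"roll":0},{"slide":[0,0,0],"roll":0},{"slide":[0,0,0],"roll":0}]' 0;python3 -m jog '[{"slide":[0,0,0],"roll":0},{"slide":[0,0,0],"roll":0},{"slide":[0,0,0],"roll":0},{"slide":[0,0,0],"roll":0},{"slide":[0,0,0],"roll":0}]' 0;python3 -m jog '[{"slide":[-1,0,0],"roll":0},{"slide":[-3,0,0],"roll":0},{"slide":[-6,0,0],"roll":0},{"slide":[-10,0,0],"roll":0},{"slide":[-13,0,0],"roll":0}]';python3 -m jog '[{"slide":[0,-3,-2],"roll":0},{"slide":[0,-6,-4],"roll":0},{"slide":[0,-9,-7],"roll":0},{"slide":[0,-10,-10],"roll":0},{"slide":[0,-10,-12],"roll":0}]';python3 -m jog '[{"slide":[0,0,0],"roll":0},{"slide":[0,0,0],"roll":0},{"slide":[0,0,0],"roll":0}]';python3 -c "
from h import *
print(r.read_state()['time'])
for n in('wrist','side','top'):cv2.imwrite(f'pics/{n}23.png',r.camera(n)[:,:,::-1])
a=cv2.imread('pics/side23.png');cv2.imwrite('pics/side23z.png',cv2.resize(a[190:270,180:260],None,fx=7,fy=7,interpolation=cv2.INTER_CUBIC))"
```

```text
time: 19.82
ee_pos: [0.6204, 0.0075, 0.1256]
eef_rot: [-0.01, 0.713, 0.018, 0.701]
ft_force: [0.2, 0.1, 0.4]
width: 0.023
time: 20.23
ee_pos: [0.6204, 0.0075, 0.1255]
eef_rot: [-0.01, 0.713, 0.018, 0.701]
ft_force: [0.1, -0.4, -0.4]
width: 0.048
time: 20.65
ee_pos: [0.6204, 0.0075, 0.1255]
eef_rot: [-0.01, 0.713, 0.018, 0.701]
ft_force: [0.5, -0.9, 0.2]
width: 0.0809
time: 21.07
ee_pos: [0.6226, 0.0059, 0.2591]
eef_rot: [-0.01, 0.712, 0.018, 0.702]
ft_force: [0.9, 0.7, 0.2]
width: 0.0869
time: 21.48
ee_pos: [0.5041, -0.1033, 0.2605]
eef_rot: [-0.008, 0.712, 0.015, 0.702]
ft_force: [0.2, -0.0, 0.3]
width: 0.087
time: 21.73
ee_pos: [0.5047, -0.103, 0.2612]
eef_rot: [-0.008, 0.711, 0.015, 0.703]
ft_force: [0.3, 0.3, -0.3]
width: 0.087
21.7333
```

View pics/side23.png

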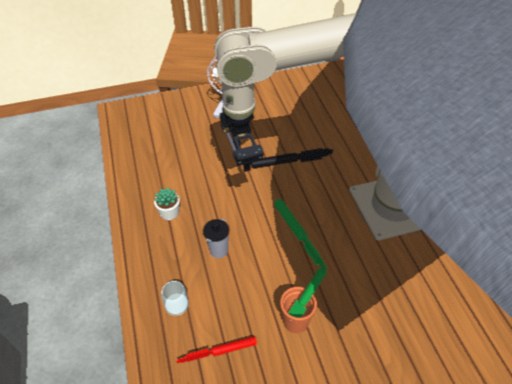

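View pics/side23z.png

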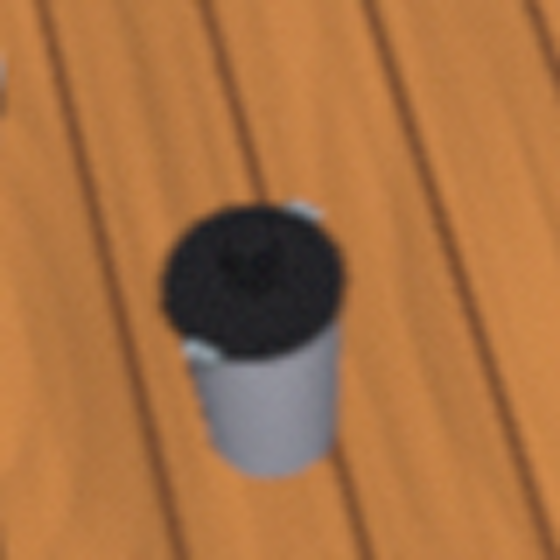

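View pics/wrist23.png

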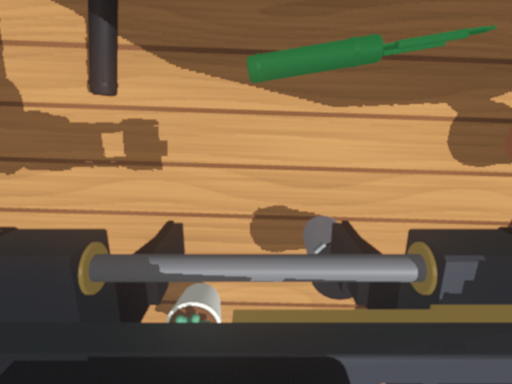

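```bash
python3 - <<'E'
from h import *
np.set_printoptions(precision=4,suppress=True)
print("lid",plane("side",(215.9,229.9),.115),"tum foot centre before/after:")
a0=cv2.imread("pics/side0.png");a1=cv2.imread("pics/side23.png")
# shift of tumbler lower body and pot by template matching
for nm,(y0,y1,x0,x1) in dict(tumbler=(246,260,203,232),pot=(312,335,278,318)).items():
    t=a0[y0:y1,x0:x1]; w=a1[y0-8:y1+8,x0-8:x1+8]
    m=cv2.matchTemplate(w,t,cv2.TM_CCOEFF_NORMED);_,v,_,l=cv2.minMaxLoc(m);print(nm,v,l[0]-8,l[1]-8)
for nm,c in(("exp disc centre",[.6195,.007,.115]),("knob top",[.6195,.007,.152])):print(nm,proj("side",c))
cv2.imwrite('pics/side23k.png',cv2.resize(cv2.convertScaleAbs(a1[212:252,196:236],alpha=3),None,fx=14,fy=14,interpolation=cv2.INTER_CUBIC))
t=cv2.imread('pics/top23.png');cv2.imwrite('pics/top23z.png',cv2.resize(cv2.convertScaleAbs(t[120:180,185:265],alpha=2),None,fx=8,fy=8,interpolation=cv2.INTER_CUBIC))
E
```

```text
lid [0.6197 0.0089 0.115 ] tum foot centre before/after:
tumbler 0.9981313943862915 0 0
pot 0.848466157913208 0 0
exp disc centre [215.8248 229.4049]
knob top [214.9992 222.2892]
```

View pics/side23k.png

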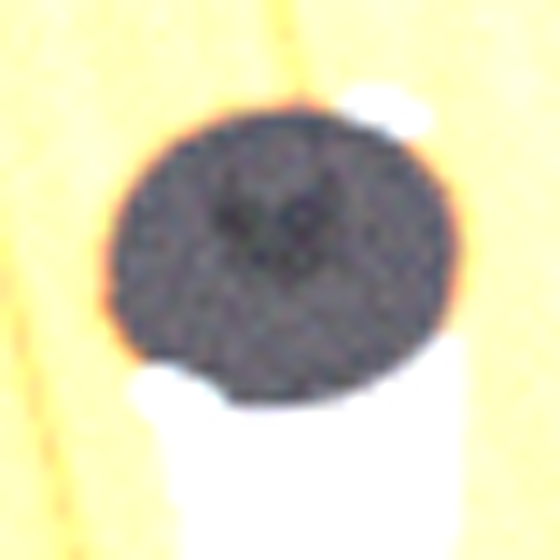

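View pics/top23z.png

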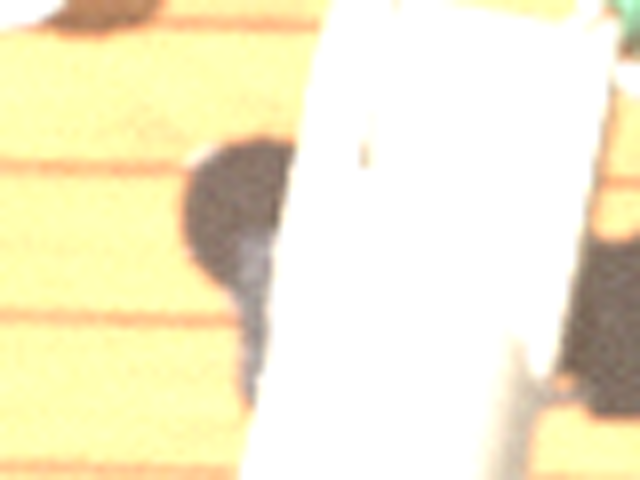

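```bash
python3 -m jog '[{"slide":[-1,3,0],"roll":0},{"slide":[-2,6,0],"roll":0},{"slide":[-3,9,0],"roll":0},{"slide":[-4,10.5,0],"roll":0},{"slide":[-4,11,0],"roll":0}]' ;python3 -m jog '[{"slide":[0,0,0],"roll":0},{"slide":[0,0,0],"roll":0},{"slide":[0,0,0],"roll":0}]';python3 -c "
from h import *
s=r.read_state();print(s['time'],s['ee_pos'])
for n in('wrist','side'):cv2.imwrite(f'pics/{n}24.png',r.camera(n)[:,:,::-1])
a=cv2.imread('pics/wrist24.png')
print('exp disc',proj('wrist',[.6195,.007,.118],s),'knob',proj('wrist',[.6195,.007,.152],s))
cv2.imwrite('pics/wrist24z.png',cv2.resize(cv2.convertScaleAbs(a[170:290,190:330],alpha=1.6),None,fx=5,fy=5,interpolation=cv2.INTER_CUBIC))"
```

```text
time: 22.3
ee_pos: [0.5027, 0.0106, 0.3026]
eef_rot: [-0.01, 0.711, 0.017, 0.703]
ft_force: [0.5, -0.0, 0.7]
width: 0.0871
time: 22.55
ee_pos: [0.5027, 0.0094, 0.302]
eef_rot: [-0.01, 0.712, 0.016, 0.702]
ft_force: [0.1, -0.5, 0.0]
width: 0.0872
22.55 [0.50266475 0.00940702 0.30197413]
exp disc [251.14724117 253.76849174] knob [250.83430925 266.37235934]
```

View pics/wrist24z.png

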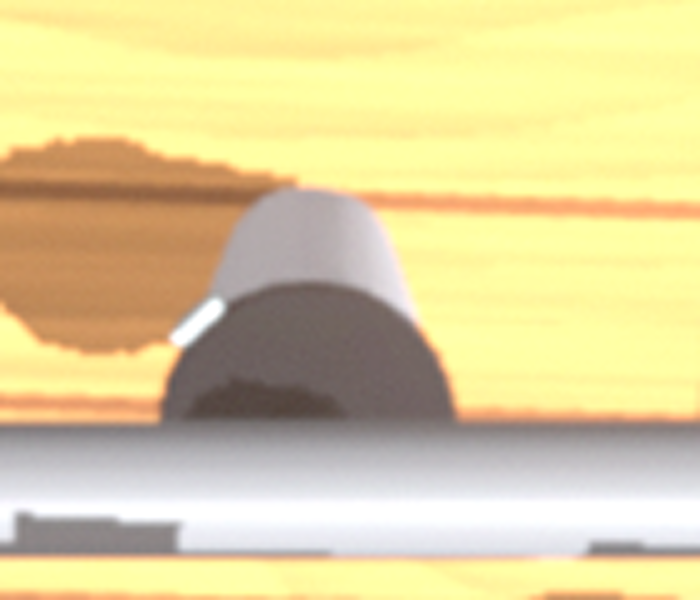

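The wrist view shows the lid lying flush and centred on the tumbler, with its disc edge around (252,227) and no gap at the rim. In the side view, the pot and trowel are as I left them. Handing in.

```bash
python3 -c "
from h import *
print(r.close_job())"
```

```text
the job is handed in; nothing more can be done
None
```

I drew the trowel out of the tumbler, stood it blade down in the pot, then put the lid on the tumbler. The job was handed in at about 22.7 s of the 69 s allowed; `close_job()` gave no verdict.

**Trowel:** I lowered it until the blade touched the pot floor (about 7 N) before letting go. In the side view it leans on the pot rim with the handle up.

**Lid:** It met the tumbler rim with the TCP at 0.124 m, the height computed for fully home. The side view puts its centre at (0.620, 0.009), about 2 mm from the tumbler axis. The wrist view shows it level, with no gap along the near edge I could see.

**Tumbler and pot:** Comparing the first and last side pictures showed no shift of either. The tumbler matched at 0.998. The pot matched less well (0.85), perhaps because the trowel and its shadow now fall there.

**Bystanders:** I did not measure the succulent, jar or fan, but the succulent and jar look unmoved in the last side view. The fan was mostly hidden behind the arm there. The arm felt no contact near any of them.

**Checks that disagreed:** One rough wrist reading put the tumbler about 12 mm off, partly because the handle hid it. I dropped it because the side view still showed the tumbler in its starting place. The grip on the lid's knob read 22 mm, against the 24 mm given.

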